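# Clamp a chamber slide in the slide holder of an inverted imager

## Task

Load the chamber slide into the slide holder on the imager's stage: swing the curved spring arm back by its knob until it stays back, set the slide down flat and, with the arm still back, push it snugly into the corner of the fixed L until you feel it seat against the end stop and, under the lip, against the long leg, then bring the arm in again so that it clamps the slide, and let go. The slide is glass and full: press gently and keep it level. Leave the other things where they stand.

Things in the scene. Friction and masses are not known exactly. Their poses are not given: they have to be found in the camera images.
- chamber_slide: Loose eight-well chamber slide: glass base 76 x 26 mm, 3 mm thick; centred on it a clear lidded well block 54 x 18 mm with upright walls from 3 to 19 mm above the underside (grip across the 18 mm). White label strip at one end; either way round will do. Origin: centre of the underside; x along the length, z up. 40 to 85 g. Press it against either leg of the L with under 18 N and down with under 40 N.
- imager: White imager, a low fixed box 180 mm long (x from -80 to +100) and 126 mm wide (y from -63 to +63); its dark top plate, the stage, is 45 mm above the bench. Origin: on the bench; x points to its back, where a thin lamp pillar leans away (foot at x = 83, y = 20 mm; lamp up to 165 mm high); z up.
- seat (a point): Point on the stage surface where the centre of the slide's underside lies when the slide is fully home (imager x = 0, y = 20 mm, z = 45 mm); axes as the imager's. Home, the slide's length lies along x. A window 46 x 14 mm in the stage lies under it.
- fixed_edge: Long leg of the fixed aluminium L on the stage, 7 mm high; origin 20 mm to the -y side of seat, axes as the imager's. From seat, its face is at y = +13 mm (x from -24 to +42). Along its top a lip stands out 2.5 mm over the slide's side, its underside 5 mm above the stage: the 3 mm base goes in under it from the -y side, not from above. Fingertips 8.5 mm above the stage clear L and arm.
- end_stop: Short leg of the L, 7 mm high, no lip: from seat, its face is at x = +38 mm (y from -9 to +17); same origin and axes as fixed_edge.
- spring_arm (a joint): Angle of the curved steel arm, rad: 0 fully in, 0.75 fully back (stops); clockwise from above as it goes back. An over-centre spring drives it in below 0.45 and back above, 0.7 N m per rad from 0.45 (about 8 N at the knob at first). 5.5 mm high. On a slide that is home, its nose rests on the -y long side at about 0.13 and presses with about 4 N.
- knob (a point): Centre of the top of the arm's upright black knob, a round post 10 mm across, from 7 to 23.5 mm above the stage. It circles pivot at 40 mm radius.
- pivot (a point): The arm's pivot axis, on the stage surface; its hub is 20 mm across and 11 mm high. Axes as the imager's.
- beaker_6: Bystander, loose: small clear glass beaker, 56x51x69 mm. Origin: centre of the underside.
- dropper: Bystander, loose: brown dropper bottle with a black bulb, 33 mm across, 102 high. Origin: centre of the underside.
- timer: Bystander, loose: flat white timer, 62x65x18 mm. Origin: centre of the underside.
- marker: Bystander, loose: white marker pen with a black cap, 17x135x16 mm, lying. Origin: centre of the underside.
- wash_bottle: Bystander, loose: white bottle with a blue cap, 60 mm across, 149 high. Origin: centre of the underside.
- weigh_boat: Bystander, loose: shallow white square weighing boat, 70x70x18 mm. Origin: centre of the underside.
Not all that is in view belongs to the job. Several things have the shape of the chamber_slide; the one meant has the colours described above.

How it is judged:
By the outcome, as a careful person would: the job done as asked, in the order asked, and still so for the second after the job is handed in, with the robot touching nothing.
It also fails if it takes over 72 s, if anything falls off the work surface, if the arm or the gripper's body presses on something with over 40 N, if the wrist force passes 120 N, or if a joint passes its speed limit or range.

## Robot

A 7-joint arm with a two-finger parallel gripper is mounted at the origin on a cart in front of the work surface, level with it; the furniture and walls round the work are solid. World frame = base frame: x ahead of the robot, y to its left, z up, the work surface at z = 0. Lengths are in mm, angles in rad, forces in N, time in s.
With the tool pointing down it reaches from about 350 to 900 mm from the base axis. Payload 7.2 kg.
Tool frame: the origin (TCP) lies between the finger pads; the fingertips stand 14 mm ahead of it and the grasp point (between the pads) lies 5 mm behind it; z points along the fingers, y is the direction in which the jaws open and shut (so a half turn about z gives the same grasp; the last joint's range is limited). The gripper opens to 88 mm and grips with 3 to 60 N. Pads are 20 mm wide; open, the fingers measure 115 mm over their backs; the gripper's body (75 mm by 178 mm) begins 61 mm behind the grasp point.
Start: joints at [1.065, 0.411, -0.013, 1.596, 0.006, 1.134, -0.082], TCP at [264.957, -566.063, 209.553] pointing down, gripper open.
Joint ranges: [-2.95, 2.95], [-0.29, 1.99], [-1.47, 1.44], [0.14, 2.54], [-1.03, 4.17], [0.13, 1.85], [-2.86, 2.86]. Speed limits (rad/s): [2.39, 2.39, 3.01, 3.01, 3.14, 3.14, 3.14].

## Interface

Orientations are given as [roll, pitch, yaw] about the fixed x, y, z axes, in that order (R = Rz(yaw) Ry(pitch) Rx(roll)).
In Python, from cell import bot, vision, job gives the robot as it stands. The module is installed in compiled form; this text tells all that it offers.
- The arm moves only by the tool carry_out, never from a script. Its argument "targets" is one flat list of numbers, 6 for each row, row after row: the shift along the tool's x, y, z normalised to -1 to 1, where 1 is 750 mm, then the turn, a rotation vector about the tool's x, y, z normalised to -1 to 1, where 1 is pi rad. A call has 1 to 5 rows; each row is the pose to reach, as a shift and turn from the pose commanded when the call began, along the tool's axes at that moment, turning the shorter way round; what a row does not reach only later rows make up. A row lasts 1/12 s, in which the tool goes at most 41.7 mm and 7.16 degrees, less where a joint would pass 70% of its speed; a pose out of reach is approached as far as the arm can. A call with a number of a shift or a turn outside -1 to 1 is refused whole. A call with a gripper value outside its range is refused whole. "grip" is the gripper command: -1 is fully open, 1 is shut, values between are in proportion, set as the call begins (left out, the last holds). The fingers move at their own pace and stop on an object; the grip force is fixed at half the most. Time passes only in rows, so rows that repeat a pose let the fingers close. It gives the time, the measured TCP pose, the force and the opening at its end, in the units of the state.
- bot.read_state(): the state, without advancing time (a new reading comes with each control period).
- vision.snapshot(name): name is "side" or "top" or "wrist"; returns the picture (480x640x3 uint8, blue, green, red); there is no depth.
- vision.get_calibration(name): a dict with "fx", "fy", "cx", "cy" (pixels), "xyz" and "rotation" of the camera in the world; the wrist camera has in their place "mount" (4x4, takes a point from camera to tool coordinates, whose origin is the TCP and whose axes are the flange's). Camera axes: x right, y down, z forward; pixel columns grow to the right and rows downward; lengths in mm; the calibration is good to about 2 mm. A picture is of the moment at which its call begins: read the wrist's pose just before it. get_calibration takes no time and is no camera call.
- job.hand_in(): hands the job in, once; it reports no verdict.
The state is a dict: "time_s": time; "joints": joint angles; "joint_velocities": joint speeds; "joint_torque": joint torques, N m; "position": TCP position; "ee_rot": TCP orientation; "contact_force": force on the tool from outside, world axes, zero at the start; "wrist_torque": the same for the moment, N m; "finger_gap": finger opening in mm.
Only numpy, scipy, OpenCV 4.12 (cv2) and the standard library are available. Lean on these libraries where they do the work, as an engineer would, in place of code of your own. Each camera call takes 0.05 s, during which the arm holds its last target.

## Working session

There is one attempt and no reset: what is moved stays moved. The work goes in short steps, Python scripts to look and compute and a tool call to move; the robot and the scene stay as the last step left them, time stands still between calls to the robot, and variables do not carry over. Pictures are saved under pics/ and viewed, and the job is handed in when it is done.

Besides the shell and the picture viewer there is one more tool, called after "Emit:" by a JSON object that holds its "name" and its "arguments". carry_out: Moves the arm, as the interface text tells. Its arguments: {"type":"object","properties":{"targets":{"type":"array","items":{"type":"number"}},"grip":{"type":"number"}},"required":["targets"]}

```bash
mkdir -p pics; ls; python3 - <<'E'
from cell import bot, vision, job
import cv2,pprint
s=bot.read_state();pprint.pprint(s)
for n in("side","top","wrist"):
    im=vision.snapshot(n);cv2.imwrite(f"pics/{n}0.png",im);print(n,vision.get_calibration(n))
E
```

```text
pics
{'contact_force': array([0.53787793, 0.61464306, 0.28680736]),
 'ee_rot': array([-3.14002749e+00,  1.36654666e-04,  4.37820636e-01]),
 'finger_gap': 87.78338307983263,
 'joint_torque': array([-2.80615805e-04, -5.87949085e+01,  6.42109551e-01, -2.91073930e+01,
       -5.37193974e-02,  1.83942681e-02,  1.87422820e-04]),
 'joint_velocities': array([ 0.00029373, -0.00076223,  0.00082839,  0.0008933 , -0.00049434,
        0.00016031,  0.0019275 ]),
 'joints': array([ 1.0648022 ,  0.41186032, -0.01270091,  1.59703741,  0.00562288,
        1.13430166, -0.08219771]),
 'position': array([ 264.68934494, -565.60568556,  208.73654363]),
 'time_s': 0.0,
 'wrist_torque': array([ 0.00587062, -0.06215007,  0.00841249])}
side {'fx': 490.61960357643716, 'fy': 490.61960357643716, 'cx': 317.8205780349725, 'cy': 236.42987493982977, 'xyz': array([-406.65374296,  635.57343475,  803.13603949]), 'rotation': array([-2.19529736e+00, -1.33983375e-03, -2.07289602e+00])}
top {'fx': 493.6449740567965, 'fy': 493.6449740567965, 'cx': 320.40631915282546, 'cy': 252.50249104361498, 'xyz': array([ 461.15033227,  125.48152575, 1215.41396361]), 'rotation': array([-3.07866614e+00,  2.15863173e-03, -1.59310691e+00])}
wrist {'fx': 335.7278628414414, 'fy': 335.7278628414414, 'cx': 317.85192254750393, 'cy': 238.3186707890704, 'mount': array([[-1.00587545e-03, -9.65662525e-01, -2.59797761e-01,
         7.13962096e+01],
       [ 9.99998480e-01, -1.34131453e-03,  1.11387891e-03,
         1.62134944e-01],
       [-1.42410163e-03, -2.59796246e-01,  9.65662406e-01,
        -1.74904728e+02],
       [ 0.00000000e+00,  0.00000000e+00,  0.00000000e+00,
         1.00000000e+00]])}
```

View pics/side0.png

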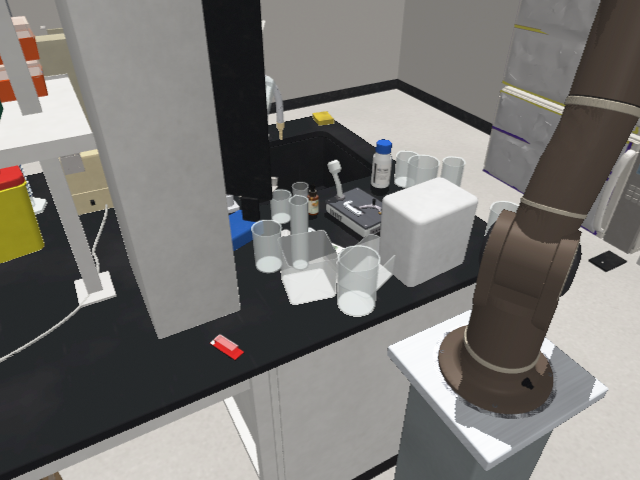

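View pics/top0.png

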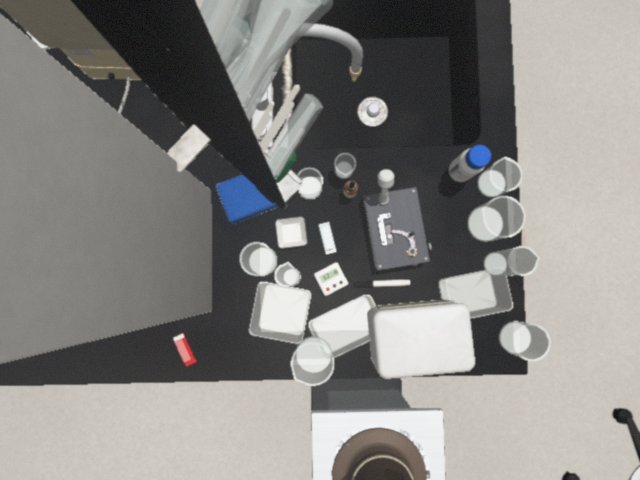

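View pics/wrist0.png

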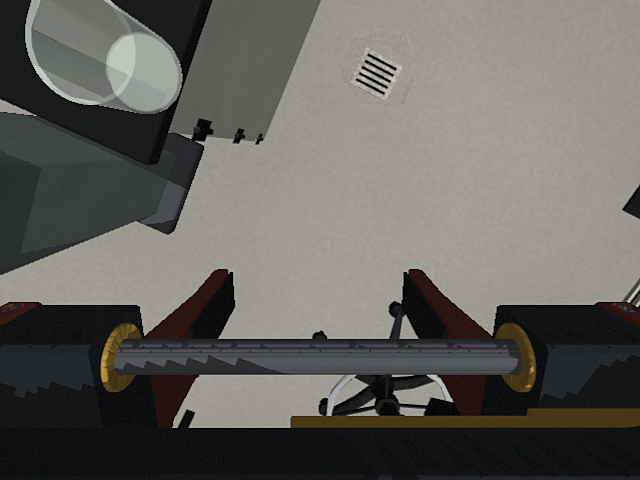

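The top view shows slide-shaped things at about (327,238), white/clear, and (184,350), red. The imager is at about (395,230). I'll enlarge these.

```bash
python3 - <<'E'
import cv2,numpy as np
t=cv2.imread("pics/top0.png")
a=cv2.resize(t[160:300,270:450],None,fx=4.4,fy=4.2,interpolation=cv2.INTER_CUBIC)
cv2.imwrite("pics/c1.png",a)
b=cv2.resize(t[215:265,300:350],(400,400),interpolation=cv2.INTER_CUBIC)
c=cv2.resize(t[325:375,160:210],(400,400),interpolation=cv2.INTER_CUBIC)
cv2.imwrite("pics/c2.png",np.hstack([b,c]))
E
```

```text
(no output)
```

View pics/c1.png

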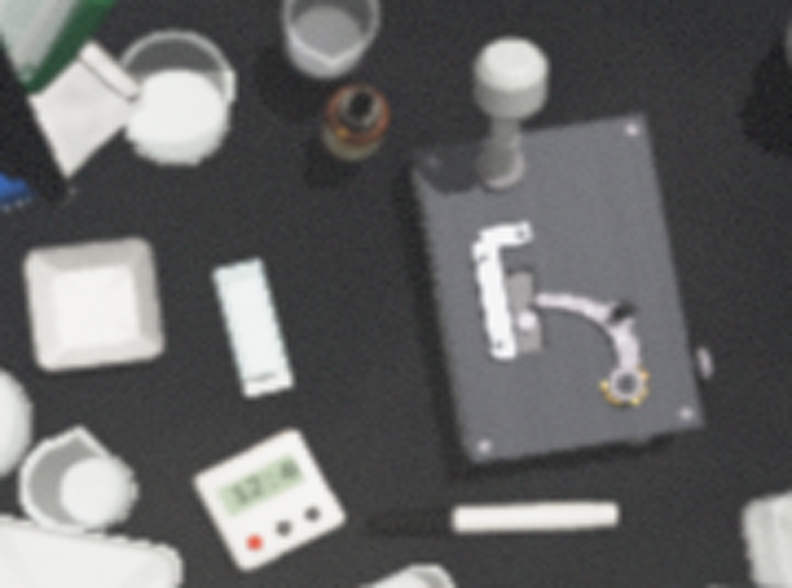

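View pics/c2.png

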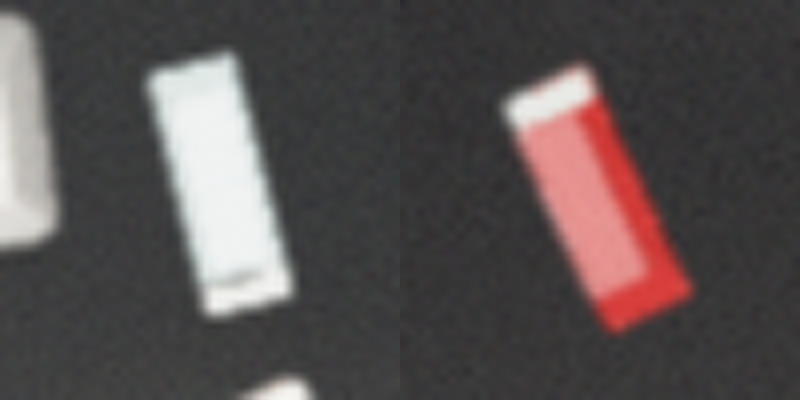

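Candidates: (327,238), clear block on pale glass with a white label at its lower end, and (184,350), red glass. The clear one fits the description; the red one does not, and the enlarged crop confirms it. Next I'll locate things.

```bash
cat > h.py <<'E'
import numpy as np,cv2
from scipy.spatial.transform import Rotation as R
def Rm(r): return R.from_euler('xyz',r).as_matrix()
def cam(cal,st=None):
    K=np.array([[cal['fx'],0,cal['cx']],[0,cal['fy'],cal['cy']],[0,0,1]])
    if 'xyz' in cal: return K,Rm(cal['rotation']),np.array(cal['xyz'])
    T=np.eye(4);T[:3,:3]=Rm(st['ee_rot']);T[:3,3]=st['position'];T=T@cal['mount']
    return K,T[:3,:3],T[:3,3]
def plane(c,px,z):
    K,Rc,t=c; px=np.atleast_2d(px).astype(float)
    d=(Rc@np.linalg.inv(K)@np.c_[px,np.ones(len(px))].T).T
    return t+d*((z-t[2])/d[:,2])[:,None]
def proj(c,P):
    K,Rc,t=c;P=np.atleast_2d(P);q=(K@(Rc.T@(P-t).T)).T
    return q[:,:2]/q[:,2:]
def move(st,pos,rot):
    """numbers for one row from commanded pose approx=st"""
    R0=Rm(st['ee_rot']);d=R0.T@(np.array(pos)-st['position'])/750
    w=R.from_matrix(R0.T@Rm(rot)).as_rotvec()/np.pi
    return np.round(np.r_[d,w],4)
E
python3 - <<'E'
from cell import vision
from h import *
c=cam(vision.get_calibration('top'))
p=np.array([(412,165),(645,115),(703,425),(475,462)])/[4.4,4.2]+[270,160]
q=plane(c,p,45);print(q.round(1));print(np.linalg.norm(q-np.roll(q,-1,0),axis=1))
f=((q[0]+q[1])-(q[2]+q[3]));print('yaw',np.degrees(np.arctan2(f[1],f[0])))
s=np.array([(150,72),(235,52),(295,295),(208,318)])/8+[300,215]
q=plane(c,s,3);print(q.round(1));print(np.linalg.norm(q-np.roll(q,-1,0),axis=1),q.mean(0))
for n,px in dict(tim=(330,279),boat=(291,232),drop=(351,188),marker=(390,283)).items(): print(n,plane(c,px,10).round(0))
E
```

```text
[[ 660.1   20.2   45. ]
 [ 686.  -107.4   45. ]
 [ 508.5 -132.5   45. ]
 [ 490.3   -9.1   45. ]]
[130.14415613 179.27421519 124.78992255 172.25950299]
yaw 8.894485702112657
[[608.2 128.9   3. ]
 [613.8 102.5   3. ]
 [538.2  85.8   3. ]
 [531.7 112.8   3. ]]
[26.97238055 77.41315786 27.68867366 78.14767732] [572.99189342 107.50992552   3.        ]
tim [[472. 104.  10.]]
boat [[589. 197.  10.]]
drop [[695.  47.  10.]]
marker [[459. -41.  10.]]
```

```bash
python3 - <<'E'
from cell import vision
from h import *
ct=cam(vision.get_calibration('top'));cs=cam(vision.get_calibration('side'))
def tri(a,b):
    def P(c): K,Rc,t=c; return K@np.c_[Rc.T,-Rc.T@t]
    X=cv2.triangulatePoints(P(ct),P(cs),np.array(a,float).reshape(2,1),np.array(b,float).reshape(2,1)).ravel();X=X[:3]/X[3]
    return X.round(0),(proj(ct,X)-a).round(1)
print('panel corner',tri((277,206),(271,196)))
print('panel corner2',tri((277,206),(243,190)))
print('box top near',tri((473,372),(411,208)),tri((372,306),(445,183)))
for z in(0,):
  print('col base',plane(cs,[(160,335),(240,308)],0).round(0))
print('panel bottom z?');
for z in (0,100,200,300,400): print(z,plane(ct,[(277,206),(212,312)],z).round(0).tolist(), plane(cs,[(271,196)],z).round(0).tolist())
E
python3 - <<'E'
import cv2
s=cv2.imread("pics/side0.png")
cv2.imwrite("pics/s1.png",cv2.resize(s[120:320,200:420],None,fx=3.6,fy=3,interpolation=cv2.INTER_CUBIC))
E
```

```text
panel corner (array([631., 214., 133.]), array([[2.8, 1.4]]))
panel corner2 (array([646., 246., 150.]), array([[-12.8,  -6.3]]))
box top near (array([ 331., -109.,  221.]), array([[-32.6, -25.4]])) (array([374., -32., 261.]), array([[32.5, 21.2]]))
col base [[412. 579.   0.]
 [407. 394.   0.]]
panel bottom z?
0 [[656.0, 232.0, 0.0], [398.0, 395.0, 0.0]] [[832.0, 123.0, 0.0]]
100 [[640.0, 223.0, 100.0], [403.0, 373.0, 100.0]] [[678.0, 187.0, 100.0]]
200 [[624.0, 214.0, 200.0], [408.0, 351.0, 200.0]] [[524.0, 251.0, 200.0]]
300 [[608.0, 205.0, 300.0], [413.0, 329.0, 300.0]] [[369.0, 314.0, 300.0]]
400 [[592.0, 197.0, 400.0], [419.0, 306.0, 400.0]] [[215.0, 378.0, 400.0]]
```

View pics/s1.png

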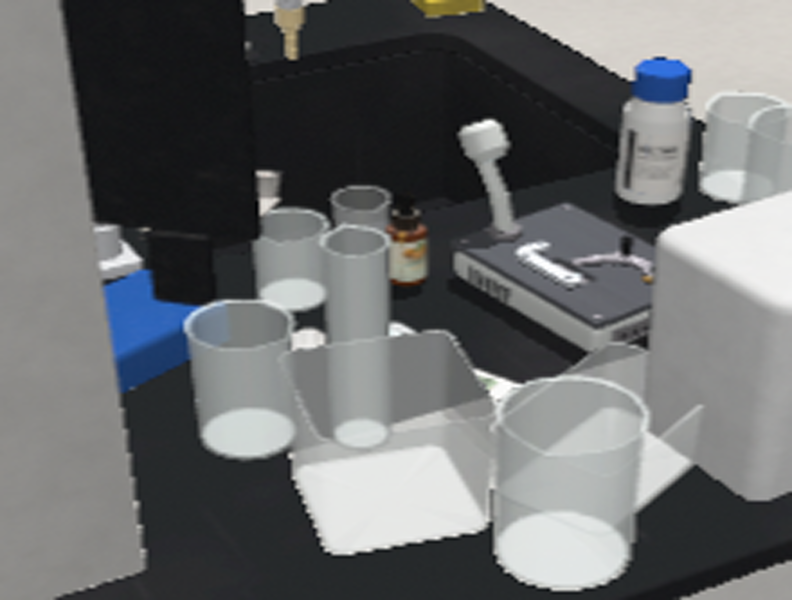

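```bash
python3 - <<'E'
from cell import bot
from h import *
s=bot.read_state()
print(move(s,[265,-566,350],s['ee_rot']))
print(move(s,[560,30,300],[np.pi,0,np.radians(-169)]))
E
```

```text
[ 1.000e-04  2.000e-04 -1.881e-01  0.000e+00  0.000e+00  0.000e+00]
[ 6.932e-01 -5.526e-01 -1.208e-01 -1.000e-04 -5.000e-04 -9.217e-01]
```

Emit:
{"name": "carry_out", "arguments": {"targets": [0,0,-0.187,0,0,-0.15,0,0,-0.187,0,0,-0.2,0,0,-0.187,0,0,-0.2,0,0,-0.187,0,0,-0.2]}}

```text
time_s: 0.48
position: [265.6, -567.3, 356.1]
ee_rot: [3.135, 0.003, 0.944]
contact_force: [-0.2, -0.9, 0.9]
finger_gap: 87.7
```

```bash
cat > g.py <<'E'
import sys
from cell import bot
from h import *
s=bot.read_state()
a=list(map(float,sys.argv[1:]))
rot=[np.pi,0,np.radians(a[3])] if len(a)>3 else [np.pi,0,s['ee_rot'][2]]
print(round(s['time_s'],2),s['position'].round(1),np.degrees(s['ee_rot']).round(2),s['contact_force'].round(1),round(s['finger_gap'],1))
print(move(s,a[:3],rot))
E
python3 g.py 560 30 300 -169
```

```text
0.48 [ 265.6 -567.3  356.1] [179.62   0.18  54.07] [-0.2 -0.9  0.9] 87.7
[ 8.755e-01 -1.500e-01  7.100e-02 -2.000e-04  3.000e-03 -7.607e-01]
```

Emit:
{"name": "carry_out", "arguments": {"targets": [0.875,-0.15,0.05,0,0,-0.76,0.875,-0.15,0.05,0,0,-0.76,0.875,-0.15,0.05,0,0,-0.76,0.875,-0.15,0.05,0,0,-0.76,0.875,-0.15,0.05,0,0,-0.76]}}

```text
time_s: 0.9
position: [358.2, -378.0, 337.9]
ee_rot: [-3.141, 0.0, 1.569]
contact_force: [1.6, -0.4, -0.5]
finger_gap: 87.5
```

```bash
python3 g.py 560 30 300 -169
```

```text
0.9 [ 358.2 -378.   337.9] [-1.7999e+02  1.0000e-02  8.9880e+01] [ 1.6 -0.4 -0.5] 87.5
[ 5.446e-01  2.679e-01  5.030e-02 -1.000e-04 -0.000e+00 -5.618e-01]
```

Emit:
{"name": "carry_out", "arguments": {"targets": [0.545,0.268,0.05,0,0,-0.562,0.545,0.268,0.05,0,0,-0.562,0.545,0.268,0.05,0,0,-0.562,0.545,0.268,0.05,0,0,-0.562,0.545,0.268,0.05,0,0,-0.562]}}

```text
time_s: 1.32
position: [451.3, -192.5, 320.9]
ee_rot: [-3.141, 0.0, 2.194]
contact_force: [1.4, -0.2, -0.2]
finger_gap: 87.8
```

```bash
python3 g.py 560 30 300 -169
```

```text
1.32 [ 451.3 -192.5  320.9] [-1.7999e+02  2.0000e-02  1.2569e+02] [ 1.4 -0.2 -0.2] 87.8
[ 1.563e-01  2.908e-01  2.780e-02 -1.000e-04  1.000e-04 -3.628e-01]
```

Emit:
{"name": "carry_out", "arguments": {"targets": [0.156,0.29,0.028,0,0,-0.363,0.156,0.29,0.028,0,0,-0.363,0.156,0.29,0.028,0,0,-0.363,0.156,0.29,0.028,0,0,-0.363,0.156,0.29,0.028,0,0,-0.363]}}

```text
time_s: 1.73
position: [543.6, -6.7, 303.3]
ee_rot: [-3.141, 0.0, 2.818]
contact_force: [0.8, -0.8, 0.6]
finger_gap: 88.0
```

```bash
python3 g.py 560 30 300 -169
```

```text
1.73 [543.6  -6.7 303.3] [-1.7999e+02  2.0000e-02  1.6149e+02] [ 0.8 -0.8  0.6] 88.0
[-5.20e-03  5.33e-02  4.30e-03 -1.00e-04  1.00e-04 -1.64e-01]
```

Emit:
{"name": "carry_out", "arguments": {"targets": [-0.005,0.053,0.08,0,0,-0.164,-0.005,0.053,0.08,0,0,-0.164,-0.005,0.053,0.08,0,0,-0.164,-0.005,0.053,0.08,0,0,-0.164,-0.005,0.053,0.08,0,0,-0.164]}}

```text
time_s: 2.15
position: [559.2, 28.4, 242.4]
ee_rot: [3.141, -0.002, -2.948]
contact_force: [0.4, -0.6, 0.2]
finger_gap: 87.7
```

Emit:
{"name": "carry_out", "arguments": {"targets": [0,0,0,0,0,0,0,0,0,0,0,0]}}

```text
time_s: 2.32
position: [559.7, 27.7, 243.5]
ee_rot: [-3.142, 0.0, -2.96]
contact_force: [-0.7, 0.6, 0.3]
finger_gap: 87.5
```

```bash
python3 g.py 560 30 300 -169; cat > snap.py <<'E'
import sys,pickle
from cell import bot,vision
from h import *
n=sys.argv[1]; s=bot.read_state(); im=vision.snapshot('wrist'); cv2.imwrite(f'pics/{n}.png',im)
pickle.dump((im,cam(vision.get_calibration('wrist'),s),s),open(f'pics/{n}.pkl','wb'))
E
python3 snap.py w1
```

```text
2.32 [559.7  27.7 243.5] [-1.8000e+02  1.0000e-02 -1.6958e+02] [-0.7  0.6  0.3] 87.5
[-0.001   0.003  -0.0754 -0.      0.0001 -0.0032]
```

View pics/w1.png

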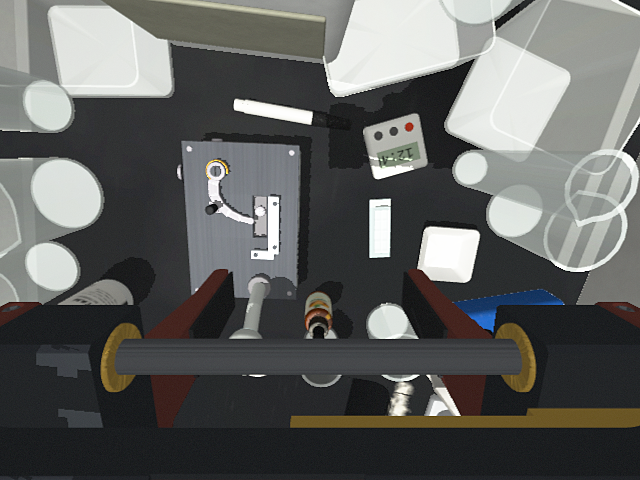

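```bash
python3 - <<'E'
import pickle
from h import *
im,c,s=pickle.load(open('pics/w1.pkl','rb'))
q=plane(c,[(183,142),(299,142),(299,299),(191,299)],45);print(q.round(1))
print('pivot',plane(c,(216,171),56).round(1),'knob',plane(c,(211,209.5),68.5).round(1))
print('slide',plane(c,[(370,200),(391,200),(389,257),(369,257)],3).round(1))
print('Lcorner outer',plane(c,(280,259),52).round(1))
E
```

```text
[[ 510.8 -128.5   45. ]
 [ 488.5   -6.5   45. ]
 [ 668.9   23.8   45. ]
 [ 692.6 -105.    45. ]]
pivot [[533.6 -87.6  56. ]] knob [[572.9 -85.2  68.5]]
slide [[540.8  89.5   3. ]
 [536.1 115.1   3. ]
 [609.2 130.2   3. ]
 [613.9 104.6   3. ]]
Lcorner outer [[620.1  -6.2  52. ]]
```

```bash
python3 g.py 575 -55 150 -170.4
```

```text
2.37 [559.7  27.6 243.6] [-1.7998e+02  2.0000e-02 -1.6956e+02] [ 0.2  0.5 -0.3] 87.8
[-1.000e-04 -1.119e-01  1.248e-01 -1.000e-04  1.000e-04  4.700e-03]
```

Emit:
{"name": "carry_out", "arguments": {"targets": [0,-0.112,0.125,0,0,0.005,0,-0.112,0.125,0,0,0.005,0,-0.112,0.125,0,0,0.005,0,-0.112,0.125,0,0,0.005,0,-0.112,0.125,0,0,0.005]}}

```text
time_s: 2.78
position: [574.0, -57.0, 147.8]
ee_rot: [3.141, -0.003, -2.977]
contact_force: [0.9, 0.9, 0.3]
finger_gap: 87.8
```

Emit:
{"name": "carry_out", "arguments": {"targets": [0,0,0,0,0,0,0,0,0,0,0,0]}}

```text
time_s: 2.95
position: [575.9, -53.1, 151.0]
ee_rot: [-3.142, 0.002, -2.97]
contact_force: [0.4, -0.1, 0.9]
finger_gap: 87.4
```

```bash
python3 snap.py w2; python3 -c "
import cv2
i=cv2.imread('pics/w2.png');cv2.imwrite('pics/w2c.png',cv2.resize(i[60:360,180:480],(800,600) if 0 else (600,600),interpolation=cv2.INTER_CUBIC))"
```

```text
(no output)
```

View pics/w2c.png

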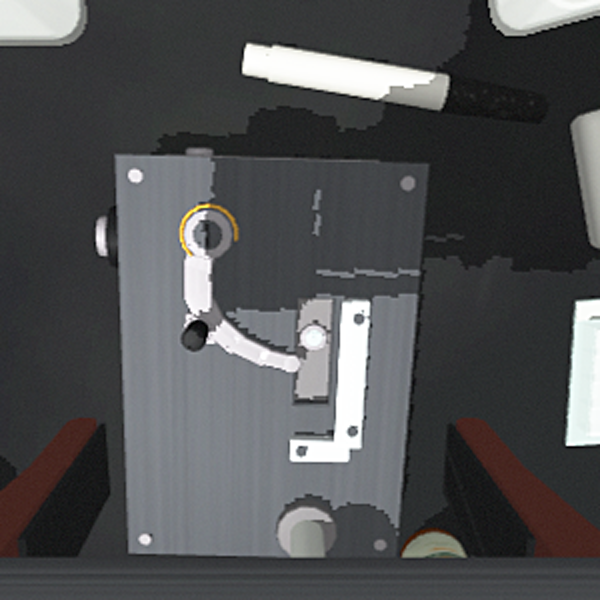

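```bash
python3 - <<'E'
import pickle
from h import *
from scipy.optimize import least_squares
im,c,s=pickle.load(open('pics/w2.pkl','rb'))
pts=[((115,155),(-80,-63,45)),((428,163),(-80,63,45)),((128,553),(100,-63,45)),
((299,299),(-23,13,45)),((294,402),(23,13,45)),((326,403),(23,27,45)),
((343,299),(-24,30.5,52)),((290,440),(38,11,52)),((290,462),(46.5,11,52))]
px=np.array([p[0] for p in pts])/2+[180,60]
m=np.array([p[1] for p in pts],float)
W=np.array([plane(c,a,b[2])[0] for a,b in zip(px,m)])
def tf(p,m): return np.c_[m[:,0]*np.cos(p[2])-m[:,1]*np.sin(p[2])+p[0],m[:,0]*np.sin(p[2])+m[:,1]*np.cos(p[2])+p[1]]
r=least_squares(lambda p:(tf(p,m)-W[:,:2]).ravel(),[580,-56,.16],loss='soft_l1')
print(r.x,np.degrees(r.x[2]));print((tf(r.x,m)-W[:,:2]).round(1).tolist())
p=r.x
inv=lambda w:np.array([[np.cos(p[2]),np.sin(p[2])],[-np.sin(p[2]),np.cos(p[2])]])@(np.array(w)[:2]-p[:2])
pv=plane(c,np.array((209,233))/2+[180,60],56)[0];k=plane(c,np.array((193,337))/2+[180,60],68.5)[0]
print('pivot',pv,inv(pv),'knob',k,inv(k),np.linalg.norm(pv-k))
for z in(47,50.5):
  n=plane(c,np.array((297,365))/2+[180,60],z)[0];print('nose',inv(n))
E
```

```text
[ 5.79898859e+02 -5.67737892e+01  1.43754527e-01] 8.236527657206462
[[-0.2, -0.3], [-0.0, 0.1], [-0.1, 0.2], [0.3, -0.0], [0.1, 0.5], [0.0, 0.4], [1.1, -0.3], [0.0, -0.1], [-1.8, -0.7]]
pivot [533.00098365 -87.82154962  56.        ] [-50.8620275  -24.00892029] knob [572.86661232 -87.18942539  68.5       ] [-11.31705074 -29.09446291] 41.78418278022571
nose [ 5.21592579 13.1304787 ]
nose [ 4.21407103 12.99250391]
```

The wrist view shows the plate corners, window, L, pivot (crop 209,233) and knob top (193,337), with the arm fully in. The fit is good to about 0.5 mm. Next I'll go over the knob.

```bash
cat >> h.py <<'E'
IM=np.array([579.9,-56.8,0.14375])
def i2w(x,y):
    a=IM[2];return np.array([x*np.cos(a)-y*np.sin(a)+IM[0],x*np.sin(a)+y*np.cos(a)+IM[1]])
def w2i(w):
    a=IM[2];d=np.array(w)[:2]-IM[:2];return np.array([d[0]*np.cos(a)+d[1]*np.sin(a),-d[0]*np.sin(a)+d[1]*np.cos(a)])
PV=np.array([-50.9,-24.0]);K0=np.arctan2(-5.1,39.6)
def knob(th): return i2w(*(PV+40*np.array([np.cos(K0-th),np.sin(K0-th)])))
E
cat > gi.py <<'E'
import sys
from h import *
from cell import bot
a=list(map(float,sys.argv[1:])); s=bot.read_state()   # imager x y, z world, tool yaw deg
p=s['position'];print(round(s['time_s'],2),'im',w2i(p).round(1),p[2].round(1),np.degrees(s['ee_rot']).round(2),s['contact_force'].round(1),round(s['finger_gap'],1))
w=i2w(a[0],a[1]);print(move(s,[*w,a[2]],[np.pi,0,np.radians(a[3])]))
E
python3 - <<'E'
from h import *
for t in(0,.75):print(knob(t),w2i(knob(t)))
E
python3 gi.py -11.3 -29.1 110 159; python3 -c "
from cell import bot;print(bot.read_state()['joints'].round(2))"
```

```text
[572.95821675 -87.21749895] [-11.22765599 -29.10931703]
[ 562.65424485 -114.64784315] [-25.35489601 -54.78063778]
3.0 im [-3.4  4.2] 151.2 [-1.7998e+02  1.4000e-01 -1.7016e+02] [ 0.  -0.3  0.2] 87.6
[ 1.190e-02 -4.410e-02  5.490e-02  1.000e-04  8.000e-04  1.713e-01]
[ 0.55  0.49 -0.74  1.74  0.38  1.05  1.42]
```

Emit:
{"name": "carry_out", "arguments": {"targets": [0.012,-0.044,0.055,0,0,0.171,0.012,-0.044,0.055,0,0,0.171,0.012,-0.044,0.055,0,0,0.171,0.012,-0.044,0.055,0,0,0.171,0.012,-0.044,0.055,0,0,0.171], "grip": 0.52}}

```text
time_s: 3.42
position: [572.6, -87.6, 109.5]
ee_rot: [3.141, 0.002, 2.768]
contact_force: [0.1, 0.2, 0.1]
finger_gap: 58.2
```

Emit:
{"name": "carry_out", "arguments": {"targets": [0,0,0,0,0,0,0,0,0,0,0,0]}}

```text
time_s: 3.58
position: [572.6, -87.6, 109.4]
ee_rot: [3.141, 0.002, 2.778]
contact_force: [0.7, 0.1, 0.7]
finger_gap: 44.8
```

```bash
python3 snap.py w3;python3 gi.py -11.3 -29.1 70 159
```

```text
3.63 im [-11.9 -29.6] 109.2 [1.7999e+02 8.0000e-02 1.5917e+02] [-0.2  0.3 -0.7] 40.7
[-0.0003  0.001   0.0523  0.0001  0.0004  0.0009]
```

View pics/w3.png

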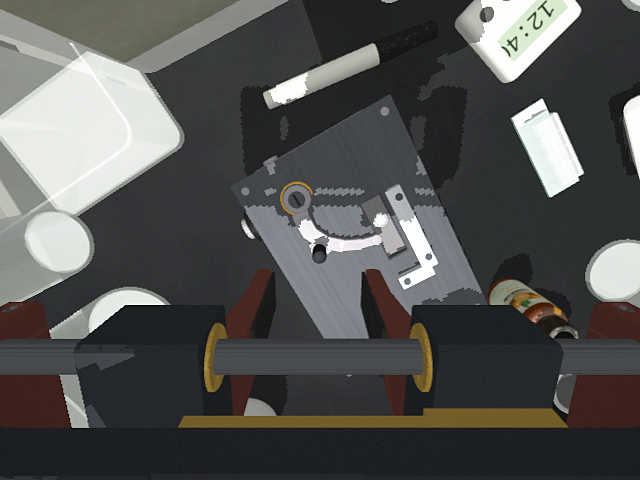

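```bash
python3 - <<'E'
import pickle
from h import *
im,c,s=pickle.load(open('pics/w3.pkl','rb'))
print(proj(c,[*knob(0),68.5]),proj(c,[*(s['position'][:2]),68.5]))
print(w2i(plane(c,(320,256),68.5)[0]))
E
python3 -c "
import cv2
i=cv2.imread('pics/w3.png');cv2.imwrite('pics/w3c.png',cv2.resize(i[170:300,250:450],(800,520),interpolation=cv2.INTER_CUBIC))"
```

```text
[[318.69525808 255.83775977]] [[317.90439124 255.53542229]]
[-10.69773174 -28.39500903]
```

View pics/w3c.png

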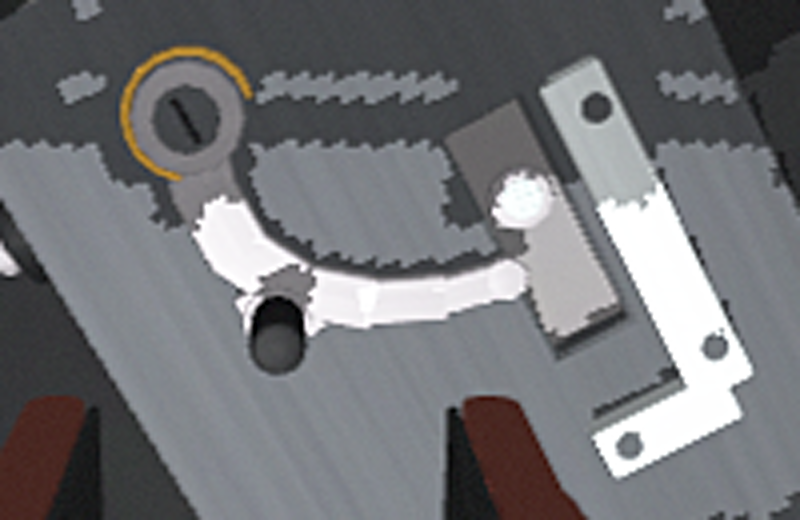

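Emit:
{"name": "carry_out", "arguments": {"targets": [0,0.001,0,0,0,0,0,0.001,0,0,0,0,0,0.001,0.02,0,0,0,0,0.001,0.04,0,0,0,0,0.001,0.052,0,0,0]}}

```text
time_s: 4.05
position: [571.7, -87.9, 68.2]
ee_rot: [-3.141, -0.001, 2.776]
contact_force: [0.1, -0.4, -0.7]
finger_gap: 21.5
```

```bash
cat > arc.py <<'E'
import sys
from h import *
from cell import bot
s=bot.read_state();p=s['position'];print(round(s['time_s'],2),'im',w2i(p).round(1),p[2].round(1),np.degrees(s['ee_rot']).round(2),s['contact_force'].round(1),round(s['finger_gap'],1))
for th in map(float,sys.argv[1:]):
    d=Rm(s['ee_rot']).T@np.r_[knob(th)-p[:2],0]/750; print(th,d.round(4))
E
python3 arc.py 0 .15 .3 .45 .6 .75 .85
```

```text
4.05 im [-12.6 -29.6] 68.2 [-1.7999e+02 -5.0000e-02  1.5903e+02] [ 0.1 -0.4 -0.7] 21.5
0.0 [-0.0013  0.0015 -0.    ]
0.15 [-0.0037 -0.0061 -0.    ]
0.3 [-0.0049 -0.014  -0.    ]
0.45 [-0.005 -0.022 -0.   ]
0.6 [-0.0038 -0.0299  0.    ]
0.75 [-0.0015 -0.0375  0.    ]
0.85 [ 0.0006 -0.0424  0.    ]
```

Emit:
{"name": "carry_out", "arguments": {"targets": [-0.003,-0.006,0,0,0,0,-0.004,-0.01,0,0,0,0,-0.005,-0.014,0,0,0,0,-0.005,-0.018,0,0,0,0,-0.005,-0.022,0,0,0,0]}}

```text
time_s: 4.47
position: [570.1, -105.2, 70.0]
ee_rot: [3.141, 0.001, 2.775]
contact_force: [-0.2, 0.3, -0.4]
finger_gap: 21.3
```

```bash
python3 arc.py .45 .55 .6 .65 .7 .75 .8 .85
```

```text
4.47 im [-16.6 -46.5] 70.0 [1.7999e+02 6.0000e-02 1.5898e+02] [-0.2  0.3 -0.4] 21.3
0.45 [ 0.0013  0.0002 -0.    ]
0.55 [ 0.0019 -0.005  -0.    ]
0.6 [ 0.0024 -0.0077 -0.    ]
0.65 [ 0.0031 -0.0103 -0.    ]
0.7 [ 0.0038 -0.0128 -0.    ]
0.75 [ 0.0047 -0.0153 -0.    ]
0.8 [ 0.0058 -0.0178 -0.    ]
0.85 [ 0.0069 -0.0202 -0.    ]
```

Emit:
{"name": "carry_out", "arguments": {"targets": [0.002,-0.004,0,0,0,0,0.002,-0.008,0,0,0,0,0.003,-0.01,0,0,0,0,0.004,-0.013,0,0,0,0,0.005,-0.016,0,0,0,0]}}

```text
time_s: 4.88
position: [561.8, -114.6, 69.4]
ee_rot: [3.142, 0.0, 2.775]
contact_force: [0.9, 0.4, 0.9]
finger_gap: 21.2
```

Emit:
{"name": "carry_out", "arguments": {"targets": [0,0,0,0,0,0,0,0,0,0,0,0]}}

```text
time_s: 5.05
position: [561.9, -114.6, 69.3]
ee_rot: [-3.142, -0.0, 2.775]
contact_force: [0.2, 0.2, -0.1]
finger_gap: 21.4
```

```bash
python3 arc.py .75 .8 .85; python3 snap.py w4
```

```text
5.05 im [-26.1 -54.6] 69.3 [-180.     -0.    158.99] [ 0.2  0.2 -0.1] 21.4
0.75 [-0.001   0.0003 -0.    ]
0.8 [ 0.     -0.0021  0.    ]
0.85 [ 0.0012 -0.0045  0.    ]
```

View pics/w4.png

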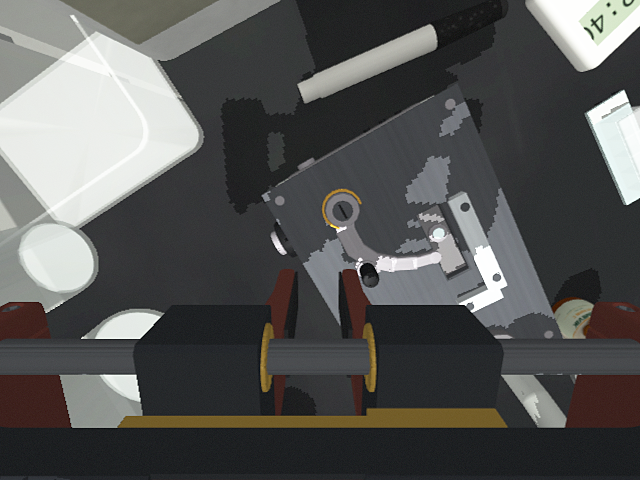

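```bash
python3 - <<'E'
import pickle,cv2
from h import *
im,c,s=pickle.load(open('pics/w4.pkl','rb'))
cv2.imwrite('pics/w4c.png',cv2.resize(im[180:340,250:450],(800,640)[:2] if 0 else (750,600),interpolation=cv2.INTER_CUBIC))
for z in (52,60,68.5): print(z,w2i(plane(c,(369,275),z)[0]),proj(c,[*knob(0),z]),proj(c,[*knob(.2),z]))
print(w2i(plane(c,(342,210),56)[0]))
t=s['position'];Rt=Rm(s['ee_rot'])
for x in(-10,0,10):
  for z in (-20,0,14): print(x,z,proj(c,t+Rt@np.array([x,10.7,z])).round(0))
E
```

```text
52 [ -6.73426449 -29.70209177] [[366.50993051 268.52040797]] [[353.79831255 271.9656311 ]]
60 [-10.10903181 -29.29687382] [[368.41666616 273.2922204 ]] [[355.20135202 276.85816573]]
68.5 [-13.69472208 -28.86632975] [[370.6139147  278.79107278]] [[356.81776765 282.49476368]]
[-51.07818174 -24.94719559]
-10 -20 [[339. 312.]]
-10 0 [[337. 295.]]
-10 14 [[336. 285.]]
0 -20 [[339. 294.]]
0 0 [[337. 279.]]
0 14 [[336. 270.]]
10 -20 [[340. 275.]]
10 0 [[337. 262.]]
10 14 [[336. 254.]]
```

View pics/w4c.png

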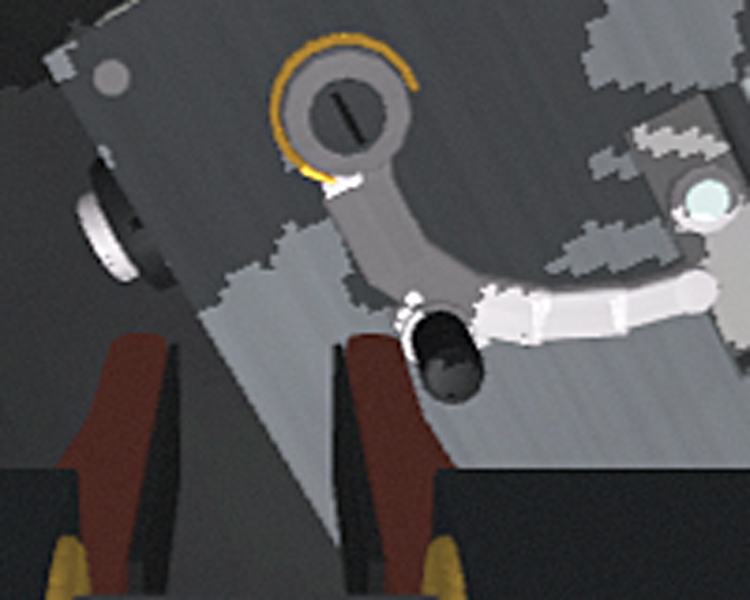

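```bash
python3 - <<'E'
from cell import bot,vision
from h import *
s=bot.read_state()
im=vision.snapshot('side');c=cam(vision.get_calibration('side'))
cv2.imwrite('pics/s2.png',cv2.resize(im[120:270,290:450],(800,750)[:2] if 0 else (640,600),interpolation=cv2.INTER_CUBIC))
t=s['position'];Rt=Rm(s['ee_rot'])
f=lambda p:((proj(c,p)[0]-[290,120])*4).round(0)
for y in(-10.7,10.7):
  for x in (-10,10): print(y,x,f(t+Rt@np.array([x,y,14])))
print('knob',f([*knob(0),68.5]),f([*knob(0),52]),'plate',[f([*i2w(*q),45]) for q in[(-80,63),(100,63),(-80,-63),(100,-63)]])
im=vision.snapshot('top');cv2.imwrite('pics/t2.png',cv2.resize(im[170:290,340:460],(600,600),interpolation=cv2.INTER_CUBIC))
E
```

```text
-10.7 -10 [385. 318.]
-10.7 10 [392. 333.]
10.7 -10 [357. 320.]
10.7 10 [363. 335.]
knob [336. 313.] [334. 333.] plate [array([301., 428.]), array([139., 317.]), array([434., 367.]), array([269., 265.])]
```

View pics/s2.png

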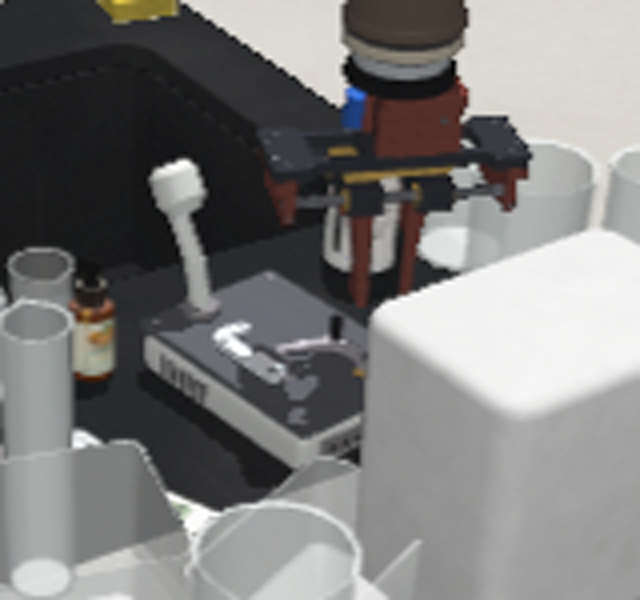

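View pics/t2.png

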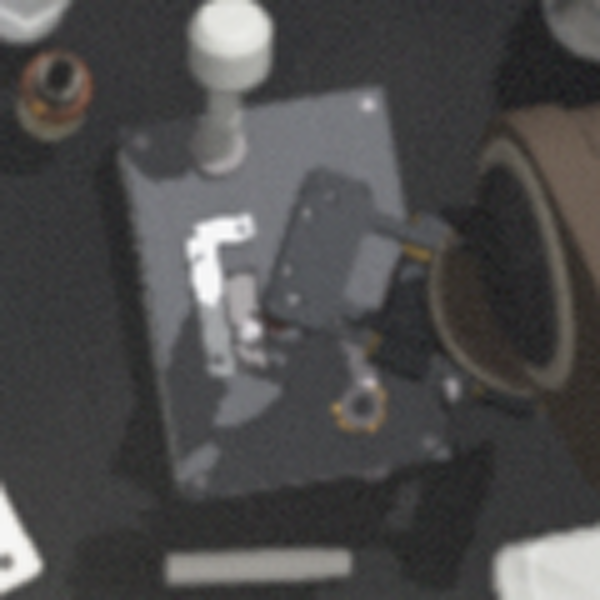

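The knob did not move: it is still at imager (-11,-29) and no force was felt. The wrist image (the finger gap gives tip depth), the side view and the missing contact all say the real fingertips are about 12 mm behind the reported TCP, not 14 mm ahead. I'll measure that.

```bash
python3 - <<'E'
import pickle,cv2
from h import *
for n in('w1','w2','w4'):
    im,c,s=pickle.load(open(f'pics/{n}.pkl','rb'))
    cv2.imwrite(f'pics/{n}f.png',cv2.resize(im[240:300,190:450],(780,180),interpolation=cv2.INTER_CUBIC)); print(s['finger_gap'])
a=np.vstack([cv2.imread(f'pics/{n}f.png') for n in('w1','w2','w4')]);cv2.imwrite('pics/tips.png',a)
E
```

```text
87.53041407295946
87.38929838886038
21.35801912163908
```

View pics/tips.png

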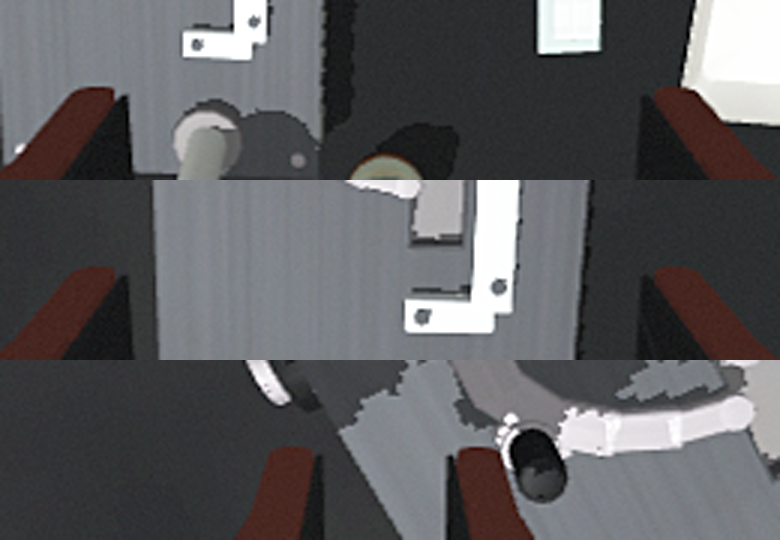

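The tip depth is about 172.5 mm in both pictures, so the tips are at TCP z − 12.6 mm, centred at tool x = 0. I'll use tip height = TCP z + 12.6. Next: back over the knob, then down in small steps while watching the force.

```bash
python3 arc.py 0
```

```text
5.2 im [-25.9 -54.4] 69.3 [179.99   0.   159.01] [ 0.  -0.4 -0.5] 20.8
0.0 [-0.0006  0.039   0.    ]
```

Emit:
{"name": "carry_out", "arguments": {"targets": [-0.003,0.02,-0.01,0,0,0,-0.001,0.039,-0.01,0,0,0,-0.001,0.039,-0.01,0,0,0,-0.001,0.039,-0.01,0,0,0]}}

```text
time_s: 5.53
position: [573.8, -85.8, 77.3]
ee_rot: [3.141, 0.0, 2.778]
contact_force: [-0.2, -0.0, -0.3]
finger_gap: 21.2
```

```bash
python3 arc.py 0; python3 snap.py w5; python3 - <<'E'
import cv2
i=cv2.imread('pics/w5.png');cv2.imwrite('pics/w5c.png',cv2.resize(i[190:310,230:430],(800,480),interpolation=cv2.INTER_CUBIC))
E
```

```text
5.53 im [-10.2 -27.8] 77.3 [1.7996e+02 3.0000e-02 1.5915e+02] [-0.2 -0.  -0.3] 21.2
0.0 [ 0.0003 -0.0021 -0.    ]
```

View pics/w5c.png

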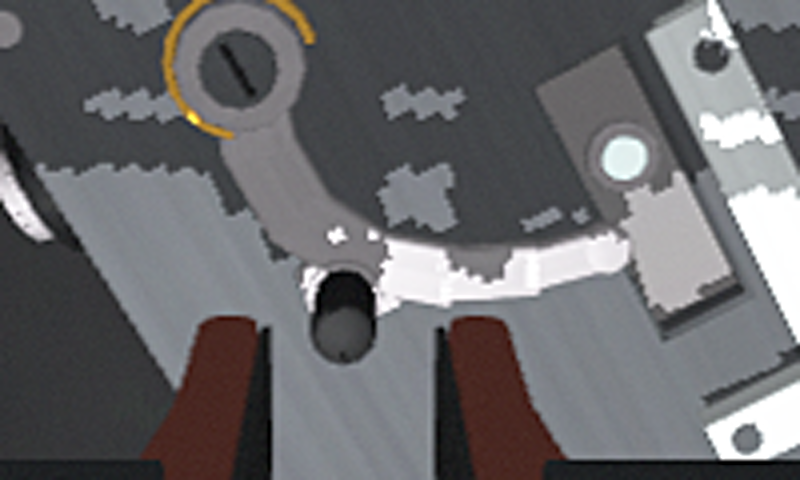

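Emit:
{"name": "carry_out", "arguments": {"targets": [0,0,0.012,0,0,0,0,0,0.022,0,0,0,0,0,0.03,0,0,0,0,0,0.036,0,0,0,0,0,0.036,0,0,0]}}

```text
time_s: 6.0
position: [572.1, -87.7, 48.2]
ee_rot: [-3.141, -0.002, 2.775]
contact_force: [-0.1, 0.6, -0.7]
finger_gap: 21.3
```

Emit:
{"name": "carry_out", "arguments": {"targets": [0,0,0.004,0,0,0,0,0,0.008,0,0,0,0,0,0.008,0,0,0]}}

```text
time_s: 6.25
position: [572.9, -87.5, 43.4]
ee_rot: [-3.141, -0.0, 2.775]
contact_force: [0.3, 0.5, -0.2]
finger_gap: 21.2
```

```bash
python3 arc.py 0 .15 .3 .45 .55; python3 snap.py w6; python3 - <<'E'
import cv2
i=cv2.imread('pics/w6.png');cv2.imwrite('pics/w6c.png',cv2.resize(i[190:310,230:430],(800,480),interpolation=cv2.INTER_CUBIC))
E
```

```text
6.25 im [-11.3 -29.4] 43.4 [-1.7999e+02 -3.0000e-02  1.5900e+02] [ 0.3  0.5 -0.2] 21.2
0.0 [0.0001 0.0004 0.    ]
0.15 [-0.0023 -0.0072 -0.    ]
0.3 [-0.0036 -0.0151  0.    ]
0.45 [-0.0036 -0.0231  0.    ]
0.55 [-0.003  -0.0284  0.    ]
```

View pics/w6c.png

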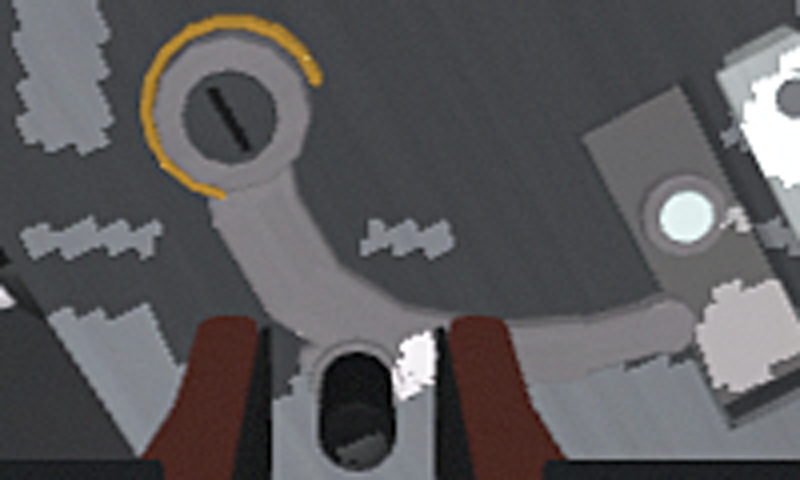

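The knob is now caged between the pads at crop (357,410), with no force. I'll swing it back.

Emit:
{"name": "carry_out", "arguments": {"targets": [-0.002,-0.006,0,0,0,0,-0.003,-0.01,0,0,0,0,-0.0035,-0.014,0,0,0,0,-0.0036,-0.018,0,0,0,0,-0.0036,-0.022,0,0,0,0]}}

```text
time_s: 6.72
position: [572.7, -101.4, 44.5]
ee_rot: [3.136, 0.004, 2.777]
contact_force: [6.7, 6.4, -5.0]
finger_gap: 21.1
```

```bash
python3 arc.py .55 .6 .65 .7 .75 .8
```

```text
6.72 im [-13.5 -43.1] 44.5 [179.69   0.24 159.09] [ 6.7  6.4 -5. ] 21.1
0.55 [ 0.0033 -0.011  -0.0001]
0.6 [ 0.0038 -0.0136 -0.0001]
0.65 [ 0.0045 -0.0162 -0.0001]
0.7 [ 0.0052 -0.0188 -0.0001]
0.75 [ 0.0062 -0.0213 -0.0001]
0.8 [ 0.0072 -0.0238 -0.0002]
```

Emit:
{"name": "carry_out", "arguments": {"targets": [0.0004,-0.004,0,0,0,0,0.0006,-0.007,0,0,0,0,0.001,-0.01,0,0,0,0,0.0018,-0.012,0,0,0,0,0.0025,-0.0145,0,0,0,0]}}

```text
time_s: 7.13
position: [563.5, -114.1, 43.8]
ee_rot: [-3.141, -0.001, 2.775]
contact_force: [0.0, -0.1, 0.9]
finger_gap: 21.1
```

```bash
python3 arc.py .6 .65 .7 .75 .8; python3 snap.py w7
```

```text
7.13 im [-24.4 -54.3] 43.8 [-1.7995e+02 -3.0000e-02  1.5897e+02] [ 0.  -0.1  0.9] 21.1
0.6 [-0.0015  0.0065 -0.    ]
0.65 [-0.0009  0.0039 -0.    ]
0.7 [-0.0001  0.0014 -0.    ]
0.75 [ 0.0008 -0.0011  0.    ]
0.8 [ 0.0018 -0.0036  0.    ]
```

View pics/w7.png

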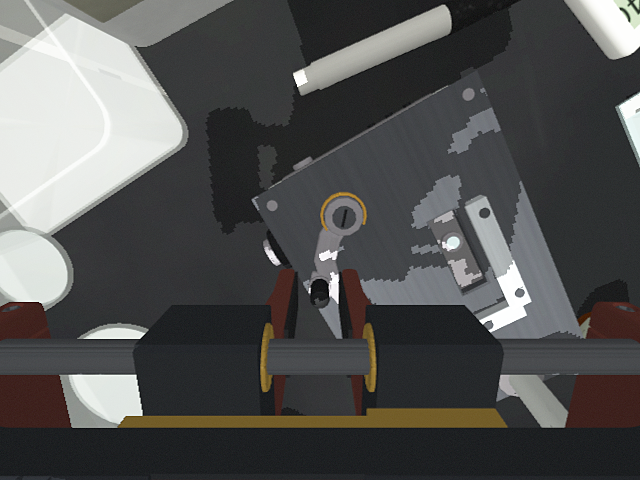

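Emit:
{"name": "carry_out", "arguments": {"targets": [0,0,-0.04,0,0,0,0,0,-0.095,0,0,0,0,0,-0.14,0,0,0,0,0,-0.14,0,0,0]}}

```text
time_s: 7.52
position: [567.3, -113.6, 155.3]
ee_rot: [3.141, 0.009, 2.775]
contact_force: [1.2, 0.5, -0.2]
finger_gap: 21.1
```

```bash
python3 g.py 575 109 145 -168.2
```

```text
7.52 [ 567.3 -113.6  155.3] [179.94   0.5  158.98] [ 1.2  0.5 -0.2] 21.1
[ 0.0969  0.2808  0.0132 -0.0005  0.0028 -0.1823]
```

Emit:
{"name": "carry_out", "arguments": {"targets": [0.097,0.28,0,0,0,-0.182,0.097,0.28,0,0,0,-0.182,0.097,0.28,0,0,0,-0.182,0.097,0.28,0,0,0,-0.182,0.097,0.28,0,0,0,-0.182], "grip": 0}}

```text
time_s: 7.93
position: [570.4, 95.8, 148.6]
ee_rot: [-3.141, -0.0, -2.931]
contact_force: [0.6, -0.1, 0.5]
finger_gap: 43.7
```

Emit:
{"name": "carry_out", "arguments": {"targets": [0,0.01,0,0,0,0,0,0.01,0,0,0,0,0,0.01,0,0,0,0]}}

```text
time_s: 8.18
position: [569.1, 101.4, 148.3]
ee_rot: [-3.141, -0.001, -2.937]
contact_force: [0.3, -0.3, 0.0]
finger_gap: 43.8
```

```bash
python3 g.py 575 109 145 -168.2; python3 snap.py w8
```

```text
8.18 [569.1 101.4 148.3] [-1.7994e+02 -6.0000e-02 -1.6825e+02] [ 0.3 -0.3  0. ] 43.8
[-0.0098  0.0083  0.0044 -0.0003 -0.0004 -0.0003]
```

View pics/w8.png

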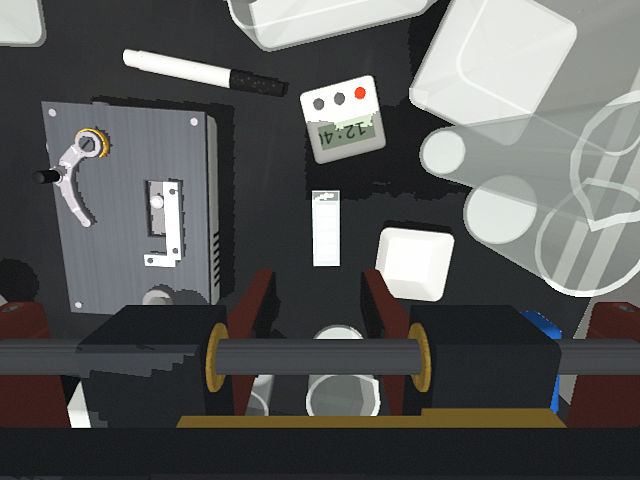

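The arm stays back at (85,185). The clear slide with its label is at about (326,228).

```bash
cat > sl.py <<'E'
import sys,pickle
from h import *
n,z,x0,x1,y0,y1,th=sys.argv[1],*map(float,sys.argv[2:])
im,c,s=pickle.load(open(f'pics/{n}.pkl','rb'))
x0,x1,y0,y1=map(int,(x0,x1,y0,y1))
m=(im[y0:y1,x0:x1].min(2)>th).astype(np.uint8)
cs,_=cv2.findContours(m,0,2);k=max(cs,key=cv2.contourArea)
b=cv2.boxPoints(cv2.minAreaRect(k.astype(np.float32)))+[x0,y0]
print(b.round(1).tolist());W=plane(c,b,z);print(W.round(1).tolist());d=np.linalg.norm(W-np.roll(W,-1,0),axis=1);print(d.round(1),W.mean(0).round(1))
e=[W[(i+1)%4]-W[i] for i in range(4)];l=[v for v in e if np.linalg.norm(v)>45]
print('yaw',[np.degrees(np.arctan2(*(v if v[0]>0 else -v)[[1,0]])).round(2) for v in l])
E
python3 sl.py w8 3 300 352 180 280 110
python3 -c "
import cv2
i=cv2.imread('pics/w8.png');cv2.imwrite('pics/w8c.png',cv2.resize(i[180:280,280:380],(600,600),interpolation=cv2.INTER_CUBIC))"
```

```text
[[312.0, 190.0], [339.0, 190.0], [339.0, 265.0], [312.0, 265.0]]
[[539.3, 88.9, 3.0], [534.1, 114.0, 3.0], [607.8, 130.6, 3.0], [613.4, 103.9, 3.0]]
[25.7 75.5 27.3 75.5] [573.7 109.3   3. ]
yaw [np.float64(12.63), np.float64(11.43)]
```

View pics/w8c.png

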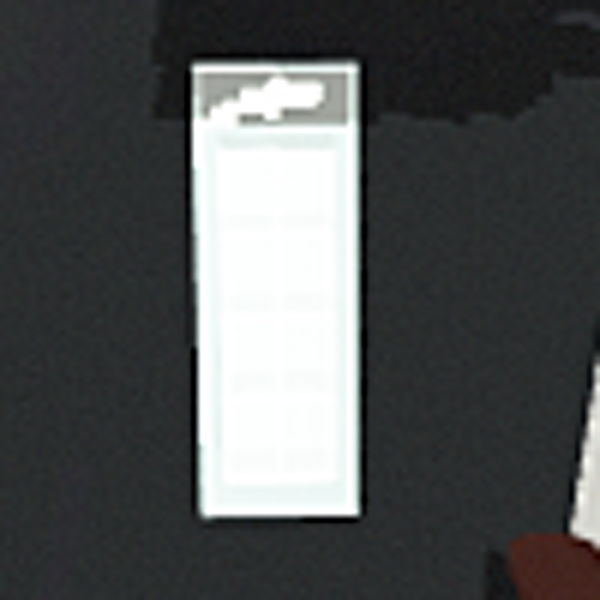

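```bash
python3 - <<'E'
import pickle
from h import *
im,c,s=pickle.load(open('pics/w8.pkl','rb'))
W=plane(c,np.array([(192,62),(359,62),(359,518),(200,518)])/6+[280,180],3);print(W.round(1),W.mean(0))
for a,b in((0,3),(1,2)):print(np.degrees(np.arctan2(*(W[b]-W[a])[[1,0]])))
E
python3 g.py 574.3 109.6 60 -168.1
```

```text
[[539.7  89.    3. ]
 [534.3 114.9   3. ]
 [609.1 131.7   3. ]
 [614.5 105.5   3. ]] [574.37560478 110.25265668   3.        ]
12.440325010323319
12.670806021746833
8.23 [569.4 100.2 148.3] [-1.7991e+02 -7.0000e-02 -1.6837e+02] [ 0.2 -0.  -0.2] 43.7
[-0.0091  0.0112  0.1177 -0.0005 -0.0004 -0.0015]
```

Emit:
{"name": "carry_out", "arguments": {"targets": [-0.009,0.012,0.05,0,0,-0.0045,-0.009,0.012,0.1,0,0,-0.0045,-0.009,0.012,0.14,0,0,-0.0045,-0.009,0.012,0.16,0,0,-0.0045,-0.009,0.012,0.16,0,0,-0.0045]}}

```text
time_s: 8.65
position: [572.0, 108.5, 24.9]
ee_rot: [-3.14, -0.007, -2.926]
contact_force: [-1.6, -0.9, -0.2]
finger_gap: 44.0
```

Emit:
{"name": "carry_out", "arguments": {"targets": [0,0,0,0,0,0,0,0,0,0,0,0]}}

```text
time_s: 8.82
position: [575.3, 111.3, 30.0]
ee_rot: [-3.141, 0.001, -2.924]
contact_force: [-0.4, -0.0, 0.6]
finger_gap: 43.8
```

```bash
python3 g.py 574.3 110 -2.6 -167.5; python3 snap.py w9;python3 -c "
import cv2
i=cv2.imread('pics/w9.png');cv2.imwrite('pics/w9c.png',cv2.resize(i[120:320,220:420],(600,600),interpolation=cv2.INTER_CUBIC))"
```

```text
8.82 [575.3 111.3  30. ] [-1.7997e+02  8.0000e-02 -1.6755e+02] [-0.4 -0.   0.6] 43.8
[ 0.0017 -0.0014  0.0435 -0.0002  0.0005 -0.0003]
```

View pics/w9c.png

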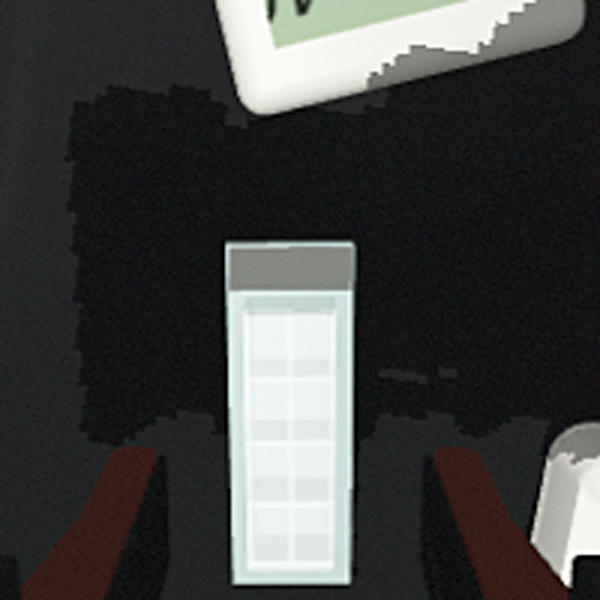

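```bash
python3 - <<'E'
import pickle
from h import *
im,c,s=pickle.load(open('pics/w9.pkl','rb'))
W=plane(c,np.array([(226,243),(356,243),(352,583),(232,583)])/3+[220,120],3);print(W.round(1),W.mean(0))
for a,b in((0,3),(1,2)):print(np.degrees(np.arctan2(*(W[b]-W[a])[[1,0]])))
E
python3 g.py 574.3 110 -2.6 -167.5
```

```text
[[539.8  89.2   3. ]
 [534.2 114.8   3. ]
 [608.1 131.3   3. ]
 [613.8 105.4   3. ]] [573.96856214 110.1662594    3.        ]
12.383651358482934
12.655047064731964
8.87 [575.5 111.7  30.4] [-1.7997e+02  1.3000e-01 -1.6753e+02] [1.1 0.5 0.5] 44.3
[ 0.0021 -0.0019  0.044  -0.0001  0.0007 -0.0002]
```

Emit:
{"name": "carry_out", "arguments": {"targets": [0.002,-0.0017,0.015,0,0,0,0.002,-0.0017,0.03,0,0,0,0.002,-0.0017,0.038,0,0,0,0.002,-0.0017,0.041,0,0,0,0.002,-0.0017,0.041,0,0,0]}}

```text
time_s: 9.28
position: [572.4, 110.8, -2.9]
ee_rot: [3.142, -0.002, -2.922]
contact_force: [-0.5, 0.4, 0.9]
finger_gap: 43.9
```

Emit:
{"name": "carry_out", "arguments": {"targets": [0,0,0,0,0,0,0,0,0,0,0,0]}}

```text
time_s: 9.45
position: [573.2, 111.1, -1.7]
ee_rot: [3.141, 0.0, -2.922]
contact_force: [-0.8, 0.3, 0.4]
finger_gap: 43.9
```

```bash
python3 g.py 574 110.1 -2.6 -167.5;python3 snap.py w10;python3 -c "
import cv2
i=cv2.imread('pics/w10.png');cv2.imwrite('pics/w10c.png',cv2.resize(i[140:340,220:420],(600,600),interpolation=cv2.INTER_CUBIC))"
```

```text
9.45 [573.2 111.1  -1.7] [ 1.7999e+02  2.0000e-02 -1.6741e+02] [-0.8  0.3  0.4] 43.9
[-0.0007 -0.0016  0.0012  0.      0.0001  0.0005]
```

View pics/w10c.png

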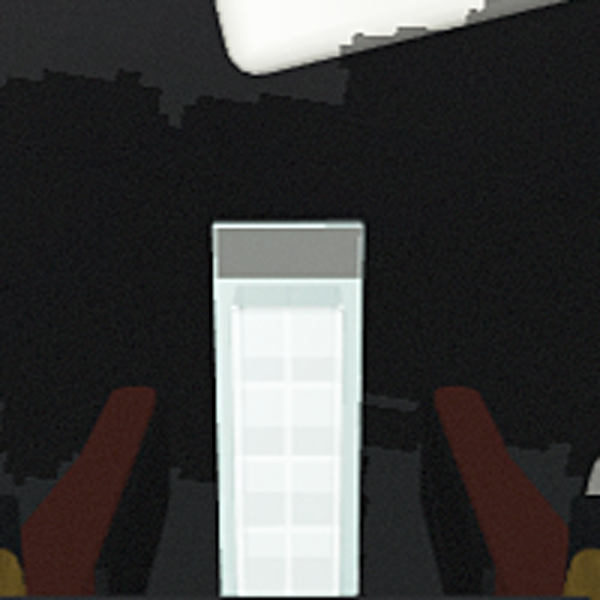

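Emit:
{"name": "carry_out", "arguments": {"targets": [0,-0.0016,0.0015,0,0,0,0,-0.0016,0.0015,0,0,0,0,-0.0016,0.0015,0,0,0,0,-0.0016,0.0015,0,0,0,0,-0.0016,0.0015,0,0,0], "grip": 0.5}}

```text
time_s: 9.92
position: [573.3, 109.7, -3.0]
ee_rot: [3.142, 0.0, -2.922]
contact_force: [-0.6, 0.9, -0.9]
finger_gap: 22.1
```

Emit:
{"name": "carry_out", "arguments": {"targets": [0,0,0,0,0,0,0,0,0,0,0,0,0,0,0,0,0,0,0,0,0,0,0,0], "grip": 1}}

```text
time_s: 10.25
position: [573.3, 109.7, -3.0]
ee_rot: [-3.142, 0.0, -2.922]
contact_force: [-1.0, -0.4, 1.2]
finger_gap: 17.6
```

```bash
python3 g.py 574 110.1 -2.6 -167.5;python3 snap.py w11;python3 -c "
import cv2
i=cv2.imread('pics/w11.png');cv2.imwrite('pics/w11c.png',cv2.resize(i[140:340,220:420],(600,600),interpolation=cv2.INTER_CUBIC))"
```

```text
10.25 [573.3 109.7  -3. ] [-1.8000e+02  1.0000e-02 -1.6743e+02] [-1.  -0.4  1.2] 17.6
[-0.001   0.0003 -0.0005 -0.      0.      0.0004]
```

View pics/w11c.png

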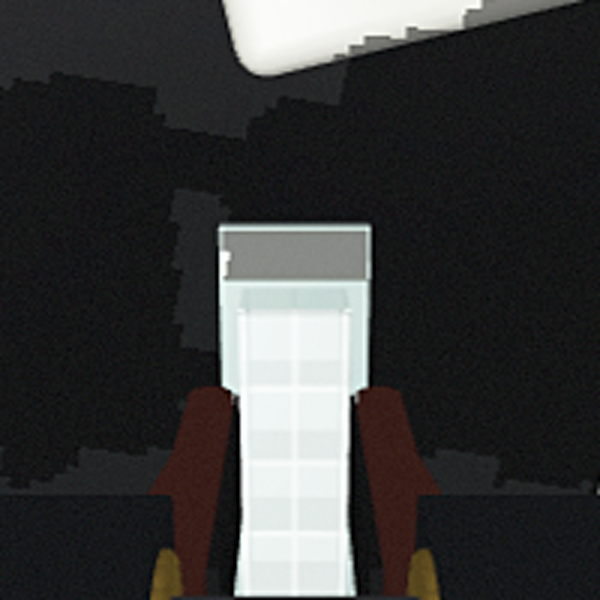

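Gripped: the gap is 17.6 mm and the slide is straight between the pads. I'll lift it gently.

Emit:
{"name": "carry_out", "arguments": {"targets": [0,0,-0.008,0,0,0,0,0,-0.03,0,0,0,0,0,-0.06,0,0,0,0,0,-0.09,0,0,0,0,0,-0.11,0,0,0]}}

```text
time_s: 10.72
position: [573.8, 110.1, 81.7]
ee_rot: [3.141, 0.002, -2.922]
contact_force: [0.5, 0.4, -0.3]
finger_gap: 17.8
```

Emit:
{"name": "carry_out", "arguments": {"targets": [0,0,0,0,0,0,0,0,0,0,0,0]}}

```text
time_s: 10.88
position: [573.8, 109.6, 80.2]
ee_rot: [-3.141, 0.002, -2.922]
contact_force: [1.3, -0.6, -1.0]
finger_gap: 17.7
```

```bash
python3 gi.py -6 13 80 -171.76; python3 snap.py w12
```

```text
10.88 im [ 17.8 165.6] 80.2 [-1.7997e+02  1.0000e-01 -1.6744e+02] [ 1.3 -0.6 -1. ] 17.7
[ 4.690e-02 -2.005e-01  2.000e-04 -1.000e-04  5.000e-04  2.400e-02]
```

View pics/w12.png

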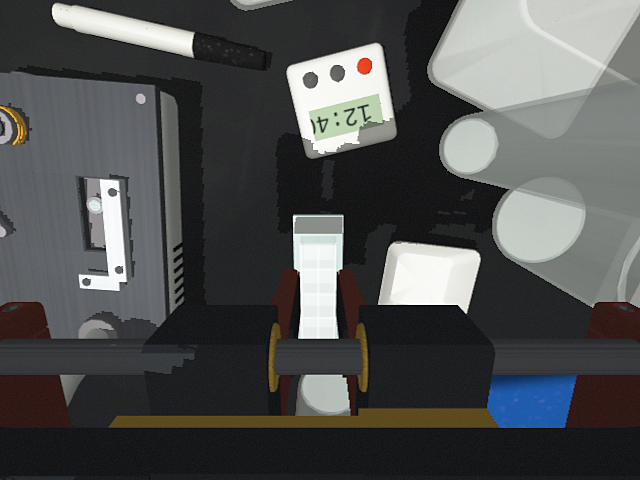

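Emit:
{"name": "carry_out", "arguments": {"targets": [0.006,-0.025,0,0,0,0.005,0.016,-0.065,0,0,0,0.01,0.026,-0.11,0,0,0,0.015,0.036,-0.15,0,0,0,0.02,0.043,-0.185,0,0,0,0.024]}}

```text
time_s: 11.35
position: [570.6, -35.3, 77.8]
ee_rot: [-3.141, -0.003, -2.999]
contact_force: [0.5, 0.7, -0.8]
finger_gap: 17.5
```

Emit:
{"name": "carry_out", "arguments": {"targets": [0.004,-0.0155,0,0,0,0,0.004,-0.0155,0,0,0,0,0.004,-0.0155,0,0,0,0,0.004,-0.0155,0,0,0,0]}}

```text
time_s: 11.68
position: [570.5, -42.4, 79.2]
ee_rot: [3.14, -0.0, -2.995]
contact_force: [0.3, 0.7, -1.2]
finger_gap: 17.8
```

```bash
python3 gi.py -6 13 50 -171.76; python3 snap.py w13;python3 -c "
import cv2
i=cv2.imread('pics/w13.png');cv2.imwrite('pics/w13c.png',cv2.resize(i[100:340,180:500],(800,600),interpolation=cv2.INTER_CUBIC))"
```

```text
11.68 im [-7.3 15.6] 79.2 [ 1.7991e+02 -1.0000e-02 -1.7161e+02] [ 0.3  0.7 -1.2] 17.8
[-0.0017 -0.0036  0.0389  0.0005 -0.0001  0.0008]
```

View pics/w13c.png

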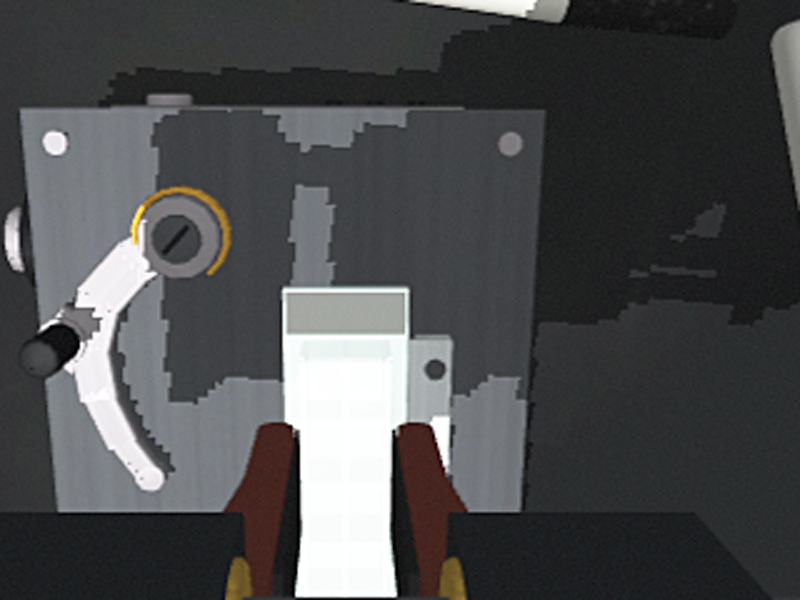

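Emit:
{"name": "carry_out", "arguments": {"targets": [0,-0.004,0.008,0,0,0,0,-0.004,0.02,0,0,0,0,-0.004,0.032,0,0,0,0,-0.004,0.04,0,0,0,0,-0.004,0.042,0,0,0]}}

```text
time_s: 12.15
position: [570.1, -47.4, 46.1]
ee_rot: [3.141, -0.002, -2.997]
contact_force: [-0.1, -0.5, -0.7]
finger_gap: 17.6
```

Emit:
{"name": "carry_out", "arguments": {"targets": [0,0,0,0,0,0,0,0,0,0,0,0]}}

```text
time_s: 12.32
position: [571.1, -47.4, 47.8]
ee_rot: [3.141, -0.0, -2.997]
contact_force: [0.4, 0.3, -0.1]
finger_gap: 17.6
```

```bash
python3 gi.py -6 13 42 -171.76; python3 snap.py w14;python3 -c "
import cv2
i=cv2.imread('pics/w14.png');cv2.imwrite('pics/w14c.png',cv2.resize(i[140:320,240:440],(800,720) if 0 else (660,594),interpolation=cv2.INTER_CUBIC))"
```

```text
12.32 im [-7.3 10.5] 47.8 [ 1.7999e+02 -1.0000e-02 -1.7173e+02] [ 0.4  0.3 -0.1] 17.6
[-0.0018  0.0033  0.0078  0.0001 -0.0001  0.0001]
```

View pics/w14c.png

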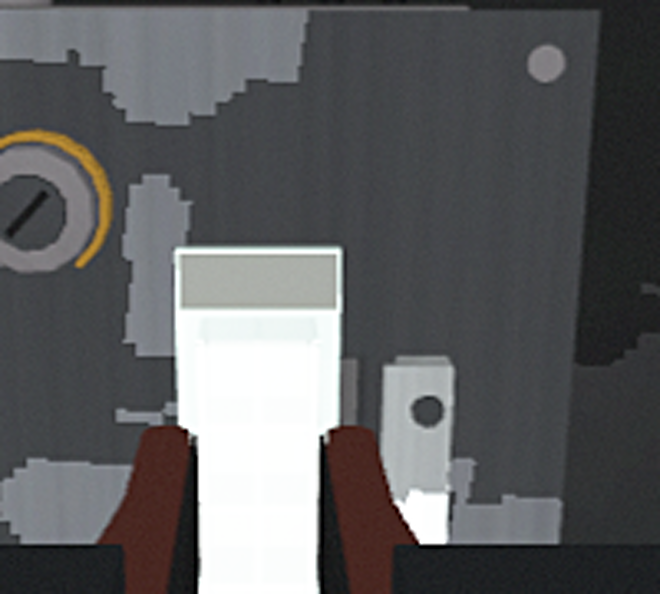

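```bash
python3 - <<'E'
import pickle
from h import *
im,c,s=pickle.load(open('pics/w14.pkl','rb'))
f=lambda p,z:w2i(plane(c,np.array(p)/3.3+[240,140],z)[0]).round(2)
a,b=f((175,248),53.5),f((342,248),53.5);print(a,b,'dy',b-a)
print('side pts',f((341,300),53.5),f((340,425),53.5),f((177,380),53.5))
print('lip edge',f((383,366),52),f((383,488),52),'expect y 30.5 x0 -24','leg outer',f((454,366),52))
print(w2i(s['position']))
E
```

```text
[-44.48  -2.52] [-44.48  23.43] dy [ 0.   25.95]
side pts [-36.16  23.44] [-15.27  23.68] [-22.94  -2.62]
lip edge [-24.82  30.54] [-3.58 31.16] expect y 30.5 x0 -24 leg outer [-24.82  41.99]
[-7.32122834 10.52091948]
```

Emit:
{"name": "carry_out", "arguments": {"targets": [0,0.001,0.002,0,0,0,0,0.001,0.004,0,0,0,0,0.001,0.0055,0,0,0,0,0.001,0.0055,0,0,0]}}

```text
time_s: 12.7
position: [570.9, -47.0, 43.7]
ee_rot: [-3.141, -0.0, -2.998]
contact_force: [-0.5, -0.9, -0.1]
finger_gap: 17.6
```

Emit:
{"name": "carry_out", "arguments": {"targets": [0,0,0.001,0,0,0,0,0,0.0015,0,0,0,0,0,0.0015,0,0,0]}}

```text
time_s: 12.95
position: [571.0, -46.9, 42.7]
ee_rot: [-3.142, -0.0, -2.998]
contact_force: [-0.4, -0.0, -0.1]
finger_gap: 17.7
```

Emit:
{"name": "carry_out", "arguments": {"targets": [0,0,0.0007,0,0,0,0,0,0.0013,0,0,0,0,0,0.0013,0,0,0]}}

```text
time_s: 13.2
position: [571.1, -46.9, 42.0]
ee_rot: [-3.141, 0.0, -2.998]
contact_force: [-1.5, -1.4, 2.2]
finger_gap: 17.4
```

Emit:
{"name": "carry_out", "arguments": {"targets": [0,0,0.0007,0,0,0,0,0,0.0013,0,0,0,0,0,0.0013,0,0,0]}}

```text
time_s: 13.45
position: [571.1, -47.0, 41.9]
ee_rot: [-3.141, 0.0, -2.998]
contact_force: [-4.6, -0.4, 13.3]
finger_gap: 17.6
```

Emit:
{"name": "carry_out", "arguments": {"targets": [0,0,-0.0009,0,0,0,0,0,-0.0009,0,0,0,0,0,-0.0009,0,0,0]}}

```text
time_s: 13.7
position: [571.2, -46.9, 41.9]
ee_rot: [-3.141, 0.0, -2.998]
contact_force: [-1.8, -0.3, 7.1]
finger_gap: 17.5
```

```bash
python3 gi.py -0.8 12 42 -171.76
```

```text
13.7 im [-7.2 11. ] 41.9 [-1.7998e+02  2.0000e-02 -1.7175e+02] [-1.8 -0.3  7.1] 17.5
[-0.0086  0.0013 -0.0001 -0.0001  0.0001  0.0001]
```

Emit:
{"name": "carry_out", "arguments": {"targets": [0,0,-0.0005,0,0,0,-0.002,0,-0.0005,0,0,0,-0.004,0,-0.0005,0,0,0,-0.006,0,-0.0005,0,0,0,-0.006,0,-0.0005,0,0,0]}}

```text
time_s: 14.12
position: [574.3, -46.5, 41.9]
ee_rot: [-3.141, -0.003, -2.998]
contact_force: [-7.2, -1.1, 9.8]
finger_gap: 17.8
```

Emit:
{"name": "carry_out", "arguments": {"targets": [-0.0007,0,0,0,0,0,-0.0013,0,0,0,0,0,-0.0013,0,0,0,0,0]}}

```text
time_s: 14.37
position: [574.2, -46.6, 41.9]
ee_rot: [-3.141, -0.004, -2.998]
contact_force: [-9.4, -1.3, 12.5]
finger_gap: 17.9
```

```bash
python3 gi.py -0.8 12 42 -171.76
```

```text
14.37 im [-4.1 11. ] 41.9 [-179.95   -0.26 -171.76] [-9.4 -1.3 12.5] 17.9
[-0.0044  0.0014 -0.0002 -0.0003 -0.0014  0.    ]
```

Emit:
{"name": "carry_out", "arguments": {"targets": [0,0,-0.0008,0,0,0,0,0,-0.0008,0,0,0]}}

```text
time_s: 14.53
position: [576.5, -46.1, 42.3]
ee_rot: [3.141, 0.0, -2.998]
contact_force: [-0.0, 0.1, -1.0]
finger_gap: 17.7
```

```bash
python3 gi.py -0.8 12 42 -171.76; python3 snap.py w15;python3 -c "
import cv2
i=cv2.imread('pics/w15.png');cv2.imwrite('pics/w15c.png',cv2.resize(i[140:320,240:440],(660,594),interpolation=cv2.INTER_CUBIC))"
```

```text
14.53 im [-1.8 11.1] 42.3 [ 1.7999e+02  2.0000e-02 -1.7175e+02] [-0.   0.1 -1. ] 17.7
[-0.0013  0.0013  0.0004  0.      0.0001  0.0001]
```

View pics/w15c.png

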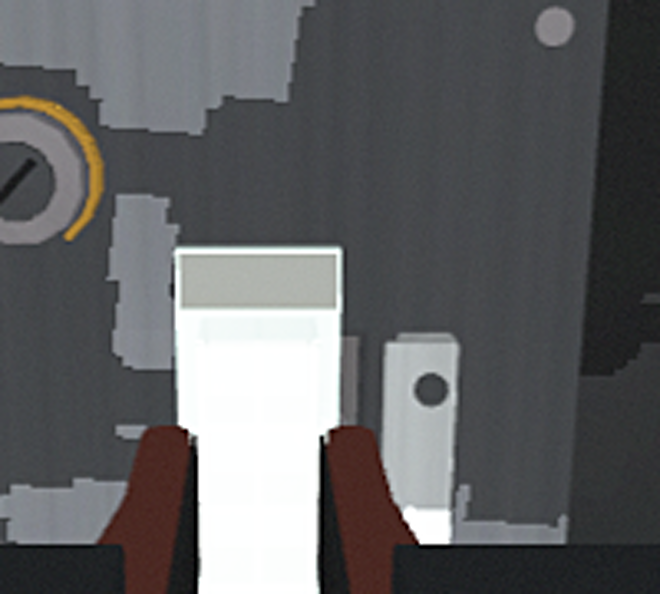

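Emit:
{"name": "carry_out", "arguments": {"targets": [-0.0007,0,0,0,0,0,-0.0007,0,0,0,0,0,-0.0007,0,0,0,0,0]}}

```text
time_s: 14.83
position: [577.1, -46.0, 42.2]
ee_rot: [3.141, -0.0, -2.998]
contact_force: [0.2, -0.5, 0.2]
finger_gap: 17.6
```

Emit:
{"name": "carry_out", "arguments": {"targets": [-0.0007,0,0,0,0,0,-0.0007,0,0,0,0,0,-0.0007,0,0,0,0,0]}}

```text
time_s: 15.08
position: [577.3, -46.0, 42.3]
ee_rot: [3.142, -0.0, -2.998]
contact_force: [-1.8, 0.1, -1.1]
finger_gap: 17.8
```

Emit:
{"name": "carry_out", "arguments": {"targets": [-0.0007,0,0,0,0,0,-0.0007,0,0,0,0,0,-0.0007,0,0,0,0,0]}}

```text
time_s: 15.33
position: [577.4, -46.0, 42.3]
ee_rot: [-3.141, -0.001, -2.998]
contact_force: [-3.2, 0.0, 0.9]
finger_gap: 17.9
```

Emit:
{"name": "carry_out", "arguments": {"targets": [0,0.003,0,0,0,0,0,0.006,0,0,0,0,0,0.0085,0,0,0,0,0,0.0095,0,0,0,0,0,0.0095,0,0,0,0]}}

```text
time_s: 15.75
position: [576.4, -39.0, 42.2]
ee_rot: [-3.141, -0.001, -2.998]
contact_force: [-4.0, -3.2, -1.3]
finger_gap: 17.5
```

```bash
python3 gi.py -0.8 20 42 -171.76
```

```text
15.75 im [-0.9 18.1] 42.2 [-1.7998e+02 -6.0000e-02 -1.7175e+02] [-4.  -3.2 -1.3] 17.5
[-0.0001  0.0025  0.0003 -0.0001 -0.0004  0.0001]
```

Emit:
{"name": "carry_out", "arguments": {"targets": [0,0.0008,0,0,0,0,0,0.0008,0,0,0,0,0,0.0008,0,0,0,0]}}

```text
time_s: 16.0
position: [576.4, -38.7, 42.2]
ee_rot: [-3.141, -0.001, -2.998]
contact_force: [-3.4, -2.8, -0.6]
finger_gap: 17.9
```

Emit:
{"name": "carry_out", "arguments": {"targets": [0,0.0008,0,0,0,0,0,0.0008,0,0,0,0,0,0.0008,0,0,0,0]}}

```text
time_s: 16.25
position: [576.3, -38.1, 42.2]
ee_rot: [-3.141, -0.001, -2.998]
contact_force: [-3.9, -3.3, -0.3]
finger_gap: 17.9
```

```bash
python3 gi.py -0.8 20 42 -171.76
```

```text
16.25 im [-0.9 19. ] 42.2 [-1.7997e+02 -6.0000e-02 -1.7177e+02] [-3.9 -3.3 -0.3] 17.9
[-0.0001  0.0014  0.0003 -0.0002 -0.0003 -0.    ]
```

Emit:
{"name": "carry_out", "arguments": {"targets": [0,0.0008,0,0,0,0,0,0.0008,0,0,0,0,0,0.0008,0,0,0,0]}}

```text
time_s: 16.5
position: [576.2, -37.5, 42.2]
ee_rot: [-3.141, -0.001, -2.998]
contact_force: [-3.6, -3.4, -0.5]
finger_gap: 17.5
```

Emit:
{"name": "carry_out", "arguments": {"targets": [0,0.0008,0,0,0,0,0,0.0008,0,0,0,0,0,0.0008,0,0,0,0]}}

```text
time_s: 16.75
position: [576.1, -36.9, 42.2]
ee_rot: [-3.141, -0.001, -2.998]
contact_force: [-3.8, -3.2, -0.3]
finger_gap: 17.9
```

Emit:
{"name": "carry_out", "arguments": {"targets": [0,0.0008,0,0,0,0,0,0.0008,0,0,0,0,0,0.0008,0,0,0,0]}}

```text
time_s: 17.0
position: [576.1, -36.8, 42.2]
ee_rot: [-3.141, -0.001, -2.998]
contact_force: [-2.9, -3.7, -0.7]
finger_gap: 17.4
```

```bash
python3 gi.py -0.8 20 42 -171.76
```

```text
17.0 im [-0.9 20.4] 42.2 [-1.7994e+02 -6.0000e-02 -1.7178e+02] [-2.9 -3.7 -0.7] 17.4
[-0.0001 -0.0005  0.0002 -0.0003 -0.0004 -0.0001]
```

Stalling now at y of about 20.3, so it is near the leg face. I'll push on a little to feel it seat.

Emit:
{"name": "carry_out", "arguments": {"targets": [0,0.0012,0,0,0,0,0,0.0012,0,0,0,0,0,0.0012,0,0,0,0]}}

```text
time_s: 17.25
position: [576.1, -36.7, 42.2]
ee_rot: [-3.14, -0.001, -2.999]
contact_force: [-2.9, -6.4, -0.2]
finger_gap: 17.6
```

Emit:
{"name": "carry_out", "arguments": {"targets": [-0.0004,0.0008,0,0,0,0,-0.0004,0.0008,0,0,0,0,-0.0004,0.0008,0,0,0,0]}}

```text
time_s: 17.5
position: [576.1, -36.7, 42.2]
ee_rot: [-3.139, -0.002, -2.999]
contact_force: [-3.8, -7.1, 0.3]
finger_gap: 17.6
```

```bash
python3 gi.py -0.8 20 42 -171.76
```

```text
17.5 im [-0.9 20.4] 42.2 [-1.7985e+02 -1.0000e-01 -1.7183e+02] [-3.8 -7.1  0.3] 17.6
[-0.0001 -0.0005  0.0002 -0.0009 -0.0005 -0.0004]
```

Emit:
{"name": "carry_out", "arguments": {"targets": [0,-0.001,0.0004,0,0,0,0,-0.001,0.0006,0,0,0,0,-0.001,0.0006,0,0,0]}}

```text
time_s: 17.75
position: [576.0, -36.7, 42.0]
ee_rot: [-3.14, -0.002, -2.999]
contact_force: [-5.5, -5.6, 3.0]
finger_gap: 17.7
```

```bash
python3 gi.py -0.8 20 42 -171.76;python3 snap.py w16;python3 -c "
import cv2
i=cv2.imread('pics/w16.png');cv2.imwrite('pics/w16c.png',cv2.resize(i[140:320,240:440],(660,594),interpolation=cv2.INTER_CUBIC))"
```

```text
17.75 im [-1.  20.4] 42.0 [-1.7988e+02 -1.0000e-01 -1.7181e+02] [-5.5 -5.6  3. ] 17.7
[-0.0002 -0.0005  0.     -0.0006 -0.0006 -0.0003]
```

View pics/w16c.png

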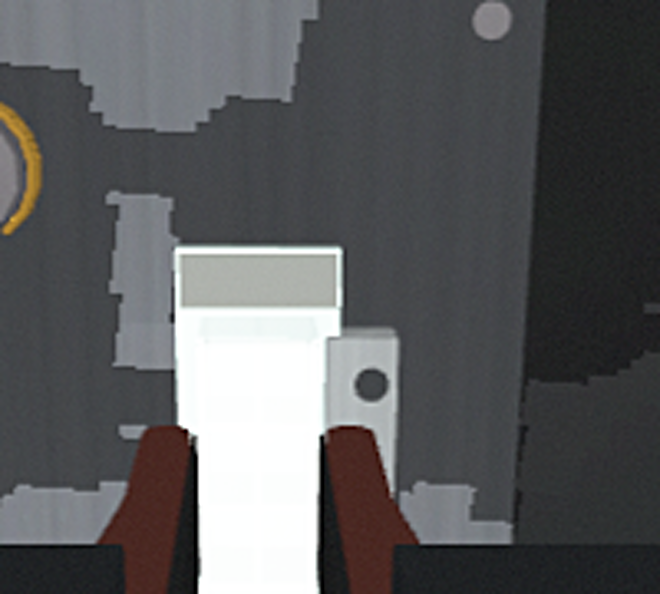

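The base is under the lip (its right edge is hidden at crop 327,335), resting flat against both legs. I'll release it.

Emit:
{"name": "carry_out", "arguments": {"targets": [0,0,0,0,0,0,0,0,0,0,0,0,0,0,0,0,0,0], "grip": 0.35}}

```text
time_s: 18.05
position: [577.9, -34.0, 42.4]
ee_rot: [3.141, 0.002, -2.997]
contact_force: [-0.6, 0.1, -0.3]
finger_gap: 28.4
```

```bash
python3 gi.py -0.8 20 42 -171.76;python3 snap.py w17;python3 -c "
import cv2
i=cv2.imread('pics/w17.png');cv2.imwrite('pics/w17c.png',cv2.resize(i[140:320,240:440],(660,594),interpolation=cv2.INTER_CUBIC))"
```

```text
18.05 im [ 1.2 22.9] 42.4 [ 1.7995e+02  1.4000e-01 -1.7170e+02] [-0.6  0.1 -0.3] 28.4
[ 0.0027 -0.0038  0.0006  0.0003  0.0008  0.0003]
```

View pics/w17c.png

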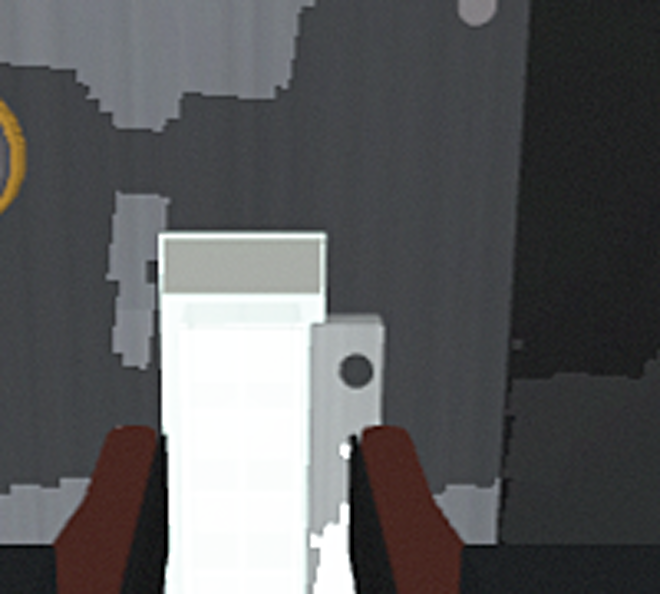

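Emit:
{"name": "carry_out", "arguments": {"targets": [0,-0.002,0,0,0,0,0,-0.002,-0.015,0,0,0,0,-0.002,-0.045,0,0,0,0,-0.002,-0.09,0,0,0,0,-0.002,-0.12,0,0,0]}}

```text
time_s: 18.52
position: [577.6, -35.9, 134.9]
ee_rot: [3.141, 0.002, -2.997]
contact_force: [-0.3, 0.8, -1.3]
finger_gap: 28.4
```

Emit:
{"name": "carry_out", "arguments": {"targets": [0,0,0,0,0,0,0,0,0,0,0,0]}}

```text
time_s: 18.68
position: [578.1, -36.5, 134.0]
ee_rot: [-3.141, 0.003, -2.998]
contact_force: [-0.5, -0.3, -0.6]
finger_gap: 28.6
```

```bash
python3 gi.py -25.4 -54.8 120 159;python3 snap.py w18;python3 -c "
import cv2
i=cv2.imread('pics/w18.png');cv2.imwrite('pics/w18c.png',cv2.resize(i[100:340,160:480],(800,600),interpolation=cv2.INTER_CUBIC))"
```

```text
18.68 im [ 1.1 20.3] 134.0 [-179.94    0.2  -171.76] [-0.5 -0.3 -0.6] 28.6
[ 0.0355 -0.1002  0.0187 -0.      0.0012  0.1625]
```

View pics/w18c.png

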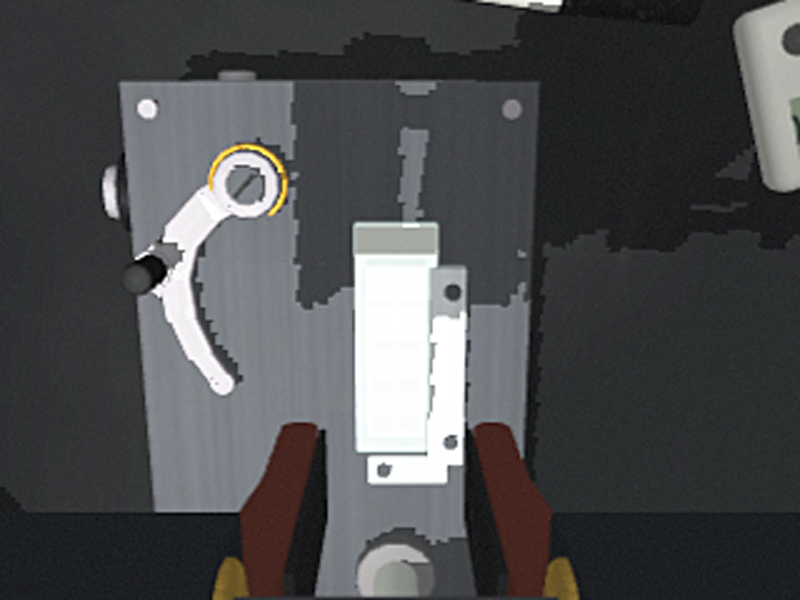

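```bash
python3 - <<'E'
import pickle
from h import *
im,c,s=pickle.load(open('pics/w18.pkl','rb'))
f=lambda p,z:w2i(plane(c,np.array(p)/2.5+[160,100],z)[0]).round(2)
for n,p,z in[('front L',(353,223),48),('front R',(438,223),48),('far L',(358,451),48),('side L mid',(356,340),48),('stop edge',(368,457),52),('pl',(120,82),45),('pl',(540,82),45),('lip top',(430,268),52)]:print(n,f(p,z))
E
python3 -c "
import cv2
i=cv2.imread('pics/w18.png');cv2.imwrite('pics/w18d.png',cv2.resize(i[180:300,290:360],(420,720),interpolation=cv2.INTER_CUBIC))"
```

```text
front L [-37.98   6.96]
front R [-37.96  33.29]
far L [37.87  7.56]
side L mid [-0.47  7.4 ]
stop edge [38.34 11.03]
pl [-79.84 -62.53]
pl [-79.72  63.47]
lip top [-24.58  30.79]
```

View pics/w18d.png

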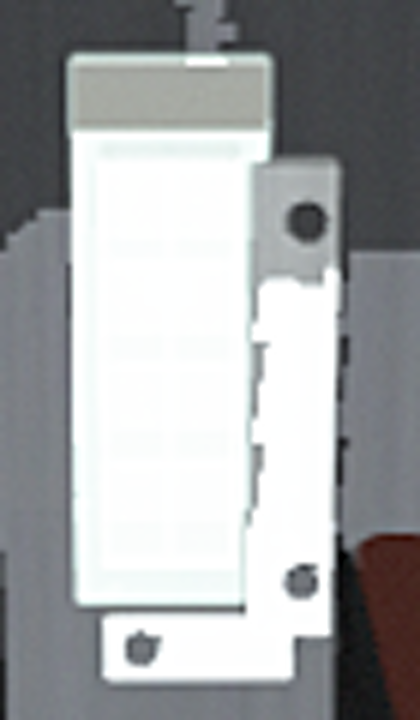

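Home: the slide spans x −38.0 to 37.9 and y 7.0 to 33.3 (imager), with the arm still back. Next is the knob.

```bash
python3 - <<'E'
import pickle
from h import *
im,c,s=pickle.load(open('pics/w18.pkl','rb'))
f=lambda p,z:w2i(plane(c,np.array(p)/2.5+[160,100],z)[0]).round(2)
k=f((138,277),68.5);print(k,np.linalg.norm(k-PV),'th',K0-np.arctan2(*(k-PV)[::-1]))
E
python3 gi.py -25.4 -54.8 85 159
```

```text
[-24.92 -54.65] 40.17938401717976 th 0.7395942692741583
18.73 im [ 0.2 20.3] 132.6 [-1.7997e+02  6.0000e-02 -1.7176e+02] [-0.4 -0.   0. ] 28.3
[ 3.420e-02 -1.000e-01  6.350e-02 -1.000e-04  4.000e-04  1.625e-01]
```

Emit:
{"name": "carry_out", "arguments": {"targets": [0.01,-0.03,0,0,0,0.04,0.02,-0.06,0,0,0,0.08,0.03,-0.09,0,0,0,0.12,0.034,-0.1,0.02,0,0,0.1625,0.034,-0.1,0.05,0,0,0.1625], "grip": 0.52}}

```text
time_s: 19.15
position: [562.6, -118.1, 94.6]
ee_rot: [-3.14, 0.002, 2.763]
contact_force: [0.3, 0.3, -1.7]
finger_gap: 21.1
```

Emit:
{"name": "carry_out", "arguments": {"targets": [0,0,0,0,0,0,0,0,0,0,0,0,0,0,0,0,0,0]}}

```text
time_s: 19.4
position: [562.6, -113.6, 94.6]
ee_rot: [3.141, -0.001, 2.777]
contact_force: [0.4, 0.5, 0.5]
finger_gap: 21.2
```

```bash
python3 gi.py -25.1 -54.7 43.5 159;python3 snap.py w19;python3 -c "
import cv2
i=cv2.imread('pics/w19.png');cv2.imwrite('pics/w19c.png',cv2.resize(i[140:320,220:460],(800,600),interpolation=cv2.INTER_CUBIC))"
```

```text
19.4 im [-25.3 -53.7] 94.6 [ 1.7997e+02 -5.0000e-02  1.5913e+02] [0.4 0.5 0.5] 21.2
[-0.0009 -0.0011  0.0681  0.0002 -0.0003  0.0007]
```

View pics/w19c.png

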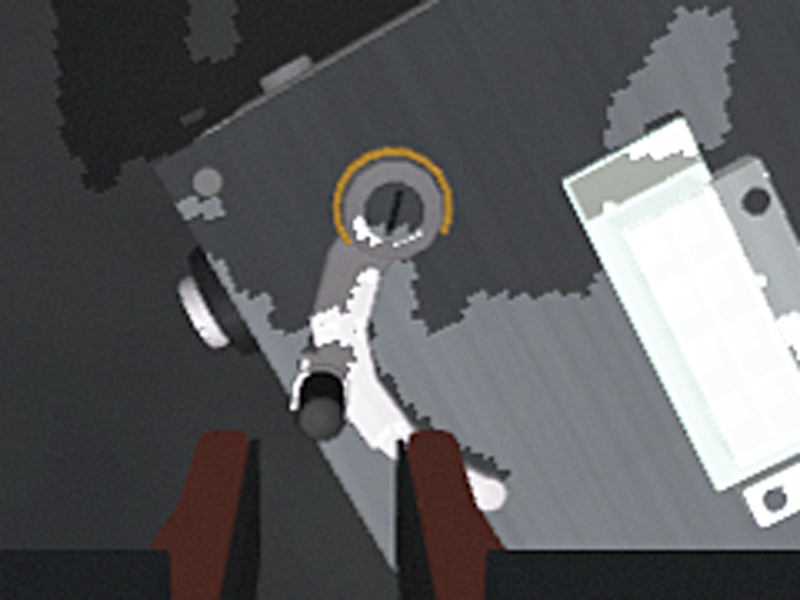

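Emit:
{"name": "carry_out", "arguments": {"targets": [-0.0007,-0.0008,0.015,0,0,0,-0.0007,-0.0008,0.035,0,0,0,-0.0007,-0.0008,0.05,0,0,0,-0.0007,-0.0008,0.06,0,0,0,-0.0007,-0.0008,0.068,0,0,0]}}

```text
time_s: 19.87
position: [562.4, -115.0, 42.4]
ee_rot: [-3.142, -0.001, 2.776]
contact_force: [-0.3, 0.3, -0.2]
finger_gap: 21.0
```

Emit:
{"name": "carry_out", "arguments": {"targets": [0,0,0,0,0,0,0,0,0,0,0,0]}}

```text
time_s: 20.03
position: [562.8, -115.0, 43.3]
ee_rot: [3.142, -0.0, 2.775]
contact_force: [-0.0, 0.2, 0.5]
finger_gap: 21.0
```

```bash
python3 arc.py .75 .65 .55 .45 .35 .25 .15 .1 0
```

```text
20.03 im [-25.3 -55.2] 43.3 [ 1.8000e+02 -2.0000e-02  1.5902e+02] [-0.   0.2  0.5] 21.0
0.75 [0.0004 0.0004 0.    ]
0.65 [-0.0013  0.0055 -0.    ]
0.55 [-0.0025  0.0107 -0.    ]
0.45 [-0.0031  0.016  -0.    ]
0.35 [-0.0032  0.0213  0.    ]
0.25 [-0.0028  0.0266  0.    ]
0.15 [-0.0018  0.0319  0.    ]
0.1 [-0.0011  0.0345  0.    ]
0.0 [0.0006 0.0395 0.    ]
```

Emit:
{"name": "carry_out", "arguments": {"targets": [-0.0013,0.0055,0,0,0,0,-0.0022,0.0095,0,0,0,0,-0.0028,0.0135,0,0,0,0,-0.0031,0.0165,0,0,0,0,-0.0031,0.0185,0,0,0,0]}}

```text
time_s: 20.45
position: [570.9, -105.3, 44.1]
ee_rot: [-3.139, 0.003, 2.774]
contact_force: [2.0, -6.3, -1.9]
finger_gap: 21.4
```

Emit:
{"name": "carry_out", "arguments": {"targets": [0,0.0015,0,0,0,0,0,0.003,0,0,0,0,0.0001,0.0045,0,0,0,0,0.0002,0.006,0,0,0,0,0.0003,0.0075,0,0,0,0]}}

```text
time_s: 20.87
position: [571.8, -96.8, 43.7]
ee_rot: [3.141, -0.0, 2.776]
contact_force: [0.1, -0.5, 0.4]
finger_gap: 21.5
```

```bash
python3 arc.py .25 .15 .1 .05;python3 snap.py w20;python3 -c "
import cv2
i=cv2.imread('pics/w20.png');cv2.imwrite('pics/w20c.png',cv2.resize(i[140:320,220:460],(800,600),interpolation=cv2.INTER_CUBIC))"
```

```text
20.87 im [-13.7 -38.5] 43.7 [ 1.7996e+02 -1.0000e-02  1.5903e+02] [ 0.1 -0.5  0.4] 21.5
0.25 [-0.0002 -0.0003 -0.    ]
0.15 [0.0007 0.0049 0.    ]
0.1 [0.0014 0.0075 0.    ]
0.05 [0.0022 0.01   0.    ]
```

View pics/w20c.png

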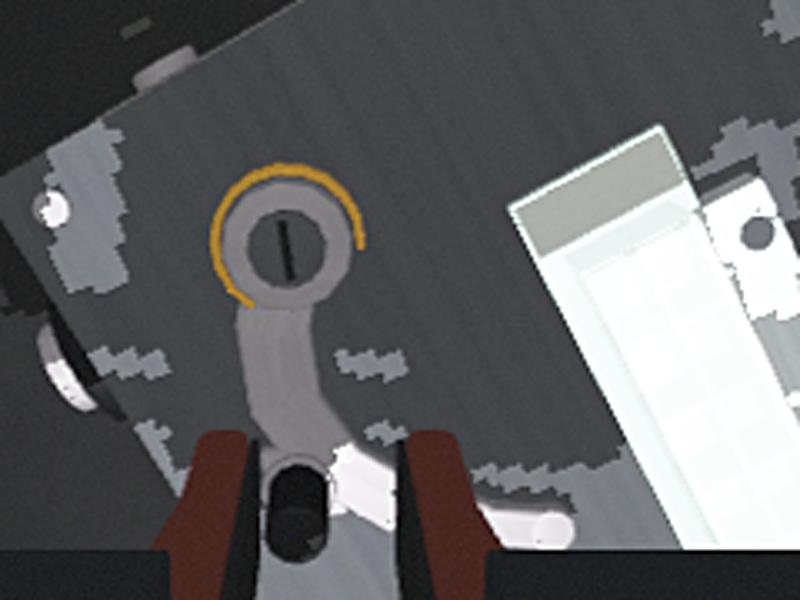

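Emit:
{"name": "carry_out", "arguments": {"targets": [0.0002,0.001,0,0,0,0,0.0003,0.002,0,0,0,0,0.0005,0.003,0,0,0,0,0.0006,0.004,0,0,0,0,0.0007,0.005,0,0,0,0]}}

```text
time_s: 21.33
position: [572.5, -93.9, 43.4]
ee_rot: [3.142, -0.0, 2.775]
contact_force: [-0.3, -0.2, -0.0]
finger_gap: 21.1
```

```bash
python3 arc.py .25 .15 .1 .05;python3 snap.py w21;python3 -c "
import cv2
i=cv2.imread('pics/w21.png');cv2.imwrite('pics/w21c.png',cv2.resize(i[140:320,220:460],(800,600),interpolation=cv2.INTER_CUBIC))"
```

```text
21.33 im [-12.6 -35.7] 43.4 [ 1.8000e+02 -1.0000e-02  1.5901e+02] [-0.3 -0.2 -0. ] 21.1
0.25 [-0.0007 -0.0043 -0.    ]
0.15 [0.0003 0.0009 0.    ]
0.1 [0.0009 0.0035 0.    ]
0.05 [0.0017 0.006  0.    ]
```

View pics/w21c.png

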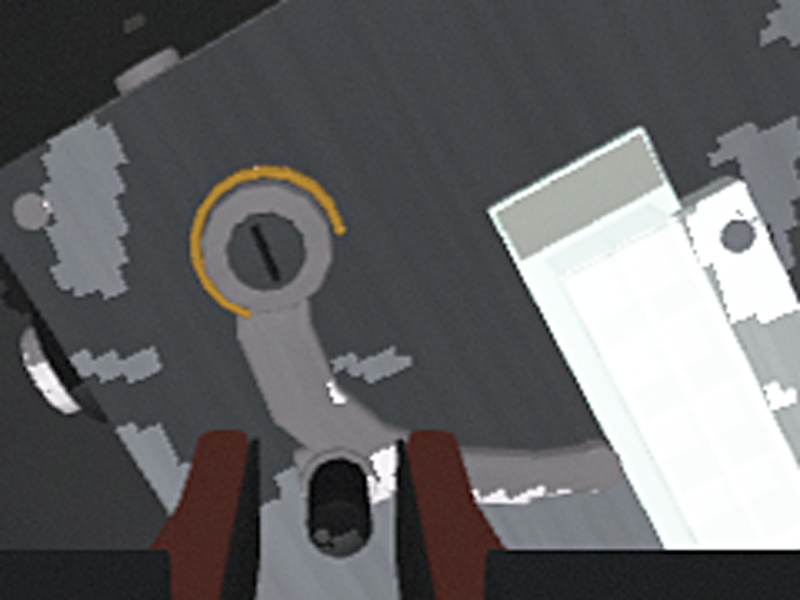

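The arm has gone in and its nose rests on the slide at crop (608,450). The knob at (338,520) is clear of both pads, with no force on them. I'll lift straight off and look.

Emit:
{"name": "carry_out", "arguments": {"targets": [0,0,-0.015,0,0,0,0,0,-0.045,0,0,0,0,0,-0.09,0,0,0,0,0,-0.13,0,0,0,0,0,-0.14,0,0,0]}}

```text
time_s: 21.8
position: [575.0, -93.8, 154.1]
ee_rot: [3.14, 0.007, 2.775]
contact_force: [1.5, -0.4, 0.3]
finger_gap: 21.1
```

```bash
python3 gi.py -10 10 150 -171.76
```

```text
21.8 im [-10.1 -35.9] 154.1 [179.91   0.38 159.02] [ 1.5 -0.4  0.3] 21.1
[ 2.980e-02  5.340e-02  5.400e-03 -1.000e-04  2.200e-03 -1.623e-01]
```

Emit:
{"name": "carry_out", "arguments": {"targets": [0.03,0.045,0,0,0,-0.1623,0.03,0.045,0,0,0,-0.1623,0.03,0.045,0,0,0,-0.1623,0.03,0.045,0,0,0,-0.1623,0.03,0.045,0,0,0,-0.1623]}}

```text
time_s: 22.22
position: [563.6, -54.5, 148.9]
ee_rot: [-3.141, 0.0, -2.992]
contact_force: [0.5, 0.4, 0.4]
finger_gap: 20.9
```

Emit:
{"name": "carry_out", "arguments": {"targets": [0,0,0,0,0,0,0,0,0,0,0,0,0,0,0,0,0,0]}}

```text
time_s: 22.47
position: [563.6, -54.7, 148.5]
ee_rot: [-3.141, -0.0, -3.001]
contact_force: [0.3, -0.3, 0.6]
finger_gap: 21.2
```

```bash
python3 gi.py -10 10 150 -171.76;python3 snap.py w22;python3 -c "
import cv2
i=cv2.imread('pics/w22.png');cv2.imwrite('pics/w22c.png',cv2.resize(i[120:330,190:470],(800,600),interpolation=cv2.INTER_CUBIC))"
```

```text
22.47 im [-15.8   4.4] 148.5 [-179.99   -0.   -171.97] [ 0.3 -0.3  0.6] 21.2
[-0.0077  0.0074 -0.002  -0.     -0.     -0.0011]
```

View pics/w22c.png

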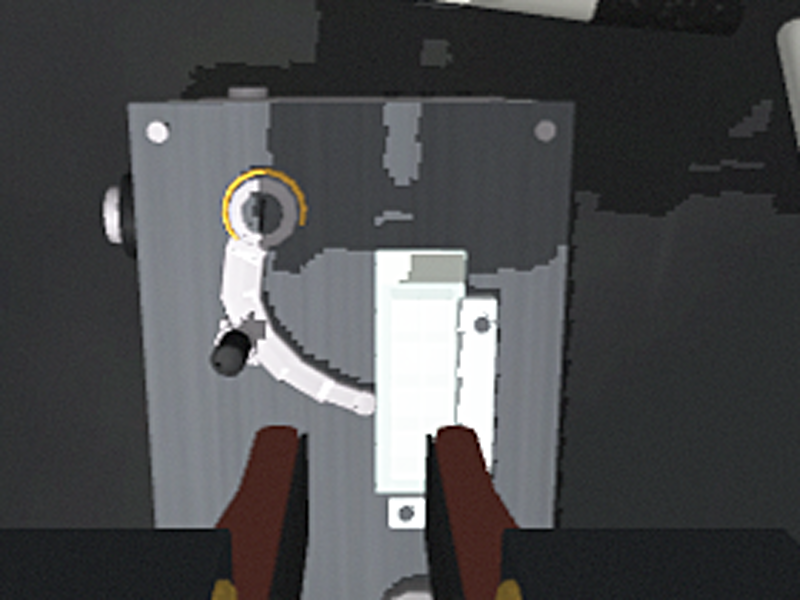

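```bash
python3 - <<'E'
import pickle
from h import *
im,c,s=pickle.load(open('pics/w22.pkl','rb'))
sc=np.array([800/280,600/210])
f=lambda p,z:w2i(plane(c,np.array(p)/sc+[190,120],z)[0]).round(2)
for n,p,z in[('front L',(375,250),48),('front R',(466,250),48),('far L',(376,494),48),('stop edge',(389,499),52),('pl',(129,102),45),('pl',(574,102),45),('nose tip',(374,403),50)]:print(n,f(p,z))
k=f((229,357),68.5);print('knob',k,'th',K0-np.arctan2(*(k-PV)[::-1]))
from cell import vision
t=vision.snapshot('top');cv2.imwrite('pics/t9.png',t)
E
```

```text
front L [-38.31   6.91]
front R [-38.2   33.33]
far L [38.47  7.08]
stop edge [38.33 11.04]
pl [-80.29 -62.36]
pl [-79.72  63.11]
nose tip [7.88 6.51]
knob [-12.13 -33.74] th 0.11804859226294723
```

View pics/t9.png

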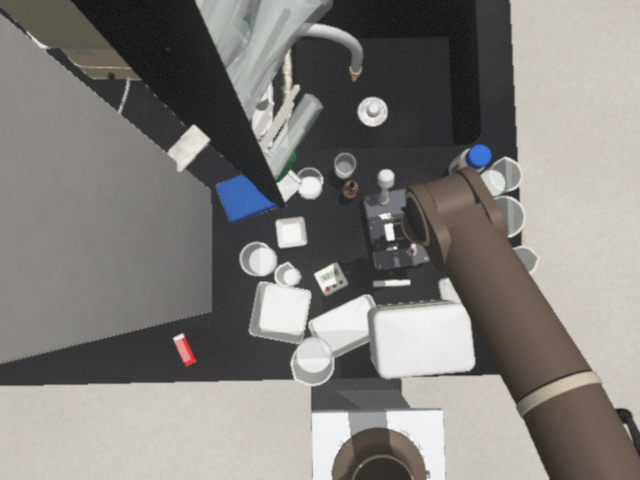

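The slide is home, the arm is at about 0.12 rad with its nose on the slide, nothing else has moved, and the robot is clear.

```bash
python3 -c "
from cell import job;print(job.hand_in())"
```

```text
the job is handed in; nothing more can be done
None
```

The chamber slide is loaded, home in the corner of the L and clamped by the spring arm. I handed it in at about 22.5 s, with the gripper clear and reading no force.

**What I did:** I caged the knob and swung the arm back until it stayed. I then set the clear slide down flat, pushed it against the end stop and slid it under the lip to the long leg. After letting go of the slide, I guided the arm in past its over-centre point.

**Last checks:**
- **Slide:** its corners measure x −38.3 to 38.4 mm and y 6.9 to 33.3 mm in the imager frame, which is home to within about 0.5 mm.
- **Seating:** I felt about 3 to 5 N against the end stop and about 7 N against the long leg; both were stalls.
- **Arm:** it sits at about 0.12 rad with its nose on the slide, against the 0.13 given for a clamped slide.
- **Bystanders:** the final top view shows none moved; the robot hides part of the right side.

**What failed or disagreed:**
- **First swing missed:** the gripper passed above the knob and touched nothing. The pictures showed the fingertips about 12.6 mm behind the reported TCP, not 14 mm ahead as stated. I corrected for that and the second swing worked.
- **Slide stuck briefly:** it stuck by friction on the stage at about 9 N sideways and 12.5 N down. I eased the height and pushed on with almost no downward load. The highest downward force I read was about 13 N.

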